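# Rack capped bottles in reverse order

### The arm

A 6-joint arm with a two-finger parallel gripper is mounted at the origin on the work surface. World frame = base frame: x ahead of the robot, y to its left, z up, the work surface at z = 0. Lengths are in m, angles in rad, forces in N, time in s.
With the tool pointing down it reaches from about 0.375 to 0.9 m from the base axis. Payload 3.1 kg.
Tool frame: the origin (TCP) lies at the very end of the fingers, on their centre line; the grasp point (between the pads) lies 19 mm behind it; y points along the fingers, z is the direction in which the jaws open and shut, and the axes are right-handed (so a half turn about y gives the same grasp; the last joint's range is limited). The gripper opens to 85 mm and grips with 20 to 120 N. Pads are 22 mm wide; open, the fingers measure 114 mm over their backs; the gripper's body (76 mm by 85 mm) begins 54 mm behind the grasp point. The pads swing forward as they close: fully open they stand 13 mm farther back than shut.
Start: joints at [1.058, 0.527, 1.433, -0, 1.181, -0.178], TCP at [0.205, 0.59, 0.231] pointing down, gripper open.
Joint ranges: [-3.08, 3.08], [-0.75, 2.2], [0.22, 2.44], [-1.43, 4.57], [0, 2.65], [-2.85, 2.85]. Speed limits (rad/s): [2.79, 2.79, 3.14, 3.14, 3.14, 3.14].

### API

Orientations are given as a unit quaternion [w, x, y, z].
In Python, from rig import arm, viewer gives the robot as it stands. The module is installed in compiled form; this text tells all that it offers.
- The arm moves only by the tool carry_out, never from a script. Its argument "increments" is a list of rows, each a list of 3 entries, a list of its own where there are three numbers: the shift along the tool's x, y, z in m, then the turn about the tool's y in rad, then the finger opening in m, from 0 to 0.0854. A call has exactly 10 rows; each row is the pose to reach, as a shift and turn from the pose commanded when the call began, along the tool's axes at that moment; what a row does not reach only later rows make up. A row lasts 1/12 s, in which the tool goes at most 41.7 mm and 7.16 degrees, less where a joint would pass 70% of its speed; a pose out of reach is approached as far as the arm can. A call with a gripper value outside its range is refused whole. The fingers move at their own pace and stop on an object; "grip_force" is the grip in N (left out, the last holds). Time passes only in rows, so rows that repeat a pose let the fingers close, or fill a call up. It gives the time, the measured TCP pose, the force and the opening at its end, in the units of the state.
- arm.get_obs(): the state, without advancing time (a new reading comes with each control period).
- viewer.read_camera(name): name is "side" or "top" or "wrist"; returns a dict with "frame" (384x512x3 uint8, red, green, blue), "vfov" (degrees; the focal length in pixels is half the picture's height over the tangent of half this angle, whatever the lens; pixels are square), "cx", "cy" (the principal point, pixels), "R" (3x3) and "t" (3): a world point X has camera coordinates R X + t. Camera axes: x right, y down, z forward; pixel columns grow to the right and rows downward; lengths in m; the calibration is good to about 2 mm. A picture is of the moment at which its call begins. There is no depth.
- arm.finish_job(): hands the job in, once; it reports no verdict.
The state is a dict: "clock": time; "qpos": joint angles; "qd": joint speeds; "effort": joint torques, N m; "eef_pos": TCP position; "orientation": TCP orientation; "wrist_force": force on the tool from outside, world axes, zero at the start; "wrist_torque": the same for the moment, N m; "finger_gap": finger opening in m.
Only numpy, scipy, OpenCV 4.12 (cv2) and the standard library are available. Lean on these libraries where they do the work, as an engineer would, in place of code of your own. Each camera call takes 0.05 s, during which the arm holds its last target.

### The job

Move the four capped bottles from the capper's outfeed row into the grey transport rack in reverse order, counted from the green ends: the bottle that stands first at the row's green end plate goes into the rack's pocket farthest from its green end, the second into the second farthest, and so on, so that the last bottle of the row stands next to the rack's green end. Set each one down gently and upright, fully in its pocket; knock no bottle over, and do not disturb the tape roll, the chuck insert or the tub of caps standing between.

Things in the scene. Friction and masses are not known exactly. Their poses are not given: they have to be found in the camera images.
- bottle_white: loose amber glass bottle with white screw cap, 130 to 210 g; all four same size. Body 50 mm diameter up to 62 mm, shoulder and neck to 91 mm, then the cap (grip here): 32 mm diameter, from 91 to 115 mm above the underside. Origin: centre of the underside, z up; yaw means nothing. Starts upright in the white nest, underside 13 mm above the table.
- bottle_red: loose amber glass bottle with red screw cap, 130 to 210 g; all four same size. Body 50 mm diameter up to 62 mm, shoulder and neck to 91 mm, then the cap (grip here): 32 mm diameter, from 91 to 115 mm above the underside. Origin: centre of the underside, z up; yaw means nothing. Starts upright in the red nest, underside 13 mm above the table.
- bottle_blue: loose amber glass bottle with blue screw cap, 130 to 210 g; all four same size. Body 50 mm diameter up to 62 mm, shoulder and neck to 91 mm, then the cap (grip here): 32 mm diameter, from 91 to 115 mm above the underside. Origin: centre of the underside, z up; yaw means nothing. Starts upright in the blue nest, underside 13 mm above the table.
- bottle_yellow: loose amber glass bottle with yellow screw cap, 130 to 210 g; all four same size. Body 50 mm diameter up to 62 mm, shoulder and neck to 91 mm, then the cap (grip here): 32 mm diameter, from 91 to 115 mm above the underside. Origin: centre of the underside, z up; yaw means nothing. Starts upright in the yellow nest, underside 13 mm above the table.
- nest_white: fixed white open square nest, 62 x 62 mm, 14 mm high, walls and floor 3 mm, holding the white-capped bottle at the start. Origin: centre of its underside, 10 mm above the table on the outfeed row's aluminium base plate (320 x 76 mm). The four nests stand in line, 66 mm apart, in varying order.
- nest_red: fixed red open square nest, 62 x 62 mm, 14 mm high, walls and floor 3 mm, holding the red-capped bottle at the start. Origin: centre of its underside, 10 mm above the table on the outfeed row's aluminium base plate (320 x 76 mm). The four nests stand in line, 66 mm apart, in varying order.
- nest_blue: fixed blue open square nest, 62 x 62 mm, 14 mm high, walls and floor 3 mm, holding the blue-capped bottle at the start. Origin: centre of its underside, 10 mm above the table on the outfeed row's aluminium base plate (320 x 76 mm). The four nests stand in line, 66 mm apart, in varying order.
- nest_yellow: fixed yellow open square nest, 62 x 62 mm, 14 mm high, walls and floor 3 mm, holding the yellow-capped bottle at the start. Origin: centre of its underside, 10 mm above the table on the outfeed row's aluminium base plate (320 x 76 mm). The four nests stand in line, 66 mm apart, in varying order.
- green_plate: fixed upright green plate, 76 mm across the row, 12 mm thick, 40 mm high: the green end of the outfeed row (a like grey plate closes the other end). Origin: centre of its underside, 10 mm above the table, in line with the nests; nest centres are 49, 115, 181 and 247 mm from it.
- rack: fixed grey rack on the table: divided tray, four pockets in a line, each 62 mm (along x) by 66 mm inside; floor 5 mm, walls 4 mm thick, 30 mm high. Green block, 16 mm thick, 32 mm high, at its -x end: its green end. Origin: on the table, middle of the pockets; x along the line away from the green end, z up. Pocket centres x = -99, -33, 33, 99 mm, y = 0, floor z = 5 mm.
- tape_roll: bystander, to be left alone: loose roll of clear tape lying flat between row and rack, 68 mm in diameter, 24 mm high. Origin: centre of its underside.
- chuck_insert: bystander, to be left alone: loose aluminium insert of a capping chuck standing between row and rack, 40 mm in diameter, 30 mm high. Origin: centre of its underside.
- cap_tub: bystander, to be left alone: loose open blue tub of white caps between row and rack, 90 x 90 mm, 45 mm high. Origin: centre of its underside.

How it is judged:
At the end, for the whole second after the job is handed in: Each bottle stands upright (within 0.1 rad), released and at rest on the floor of its pocket, within 12 mm of the pocket's centre along and across the rack; the bottle whose nest is n-th from the green end plate is in the pocket n-th from the end of the rack opposite its green end (((horizontal distance between nest_white and green_plate between 0.029 and 0.069 m and x of bottle_white in the frame of rack between 0.087 and 0.111 m) or (horizontal distance between nest_white and green_plate between 0.095 and 0.135 m and x of bottle_white in the frame of rack between 0.021 and 0.045 m) or (horizontal distance between nest_white and green_plate between 0.161 and 0.201 m and x of bottle_white in the frame of rack between -0.045 and -0.021 m) or (horizontal distance between nest_white and green_plate between 0.227 and 0.267 m and x of bottle_white in the frame of rack between -0.111 and -0.087 m)) and y of bottle_white in the frame of rack between -0.012 and 0.012 m and z of bottle_white in the frame of rack between -0.001 and 0.011 m and angle between each of bottle_white, bottle_red, bottle_blue, bottle_yellow's own z axis and vertical below 0.1 rad and linear speed of each of bottle_white, bottle_red, bottle_blue, bottle_yellow below 0.02 m/s and angular speed of each of bottle_white, bottle_red, bottle_blue, bottle_yellow below 0.2 rad/s and ((horizontal distance between nest_red and green_plate between 0.029 and 0.069 m and x of bottle_red in the frame of rack between 0.087 and 0.111 m) or (horizontal distance between nest_red and green_plate between 0.095 and 0.135 m and x of bottle_red in the frame of rack between 0.021 and 0.045 m) or (horizontal distance between nest_red and green_plate between 0.161 and 0.201 m and x of bottle_red in the frame of rack between -0.045 and -0.021 m) or (horizontal distance between nest_red and green_plate between 0.227 and 0.267 m and x of bottle_red in the frame of rack between -0.111 and -0.087 m)) and y of bottle_red in the frame of rack between -0.012 and 0.012 m and z of bottle_red in the frame of rack between -0.001 and 0.011 m and ((horizontal distance between nest_blue and green_plate between 0.029 and 0.069 m and x of bottle_blue in the frame of rack between 0.087 and 0.111 m) or (horizontal distance between nest_blue and green_plate between 0.095 and 0.135 m and x of bottle_blue in the frame of rack between 0.021 and 0.045 m) or (horizontal distance between nest_blue and green_plate between 0.161 and 0.201 m and x of bottle_blue in the frame of rack between -0.045 and -0.021 m) or (horizontal distance between nest_blue and green_plate between 0.227 and 0.267 m and x of bottle_blue in the frame of rack between -0.111 and -0.087 m)) and y of bottle_blue in the frame of rack between -0.012 and 0.012 m and z of bottle_blue in the frame of rack between -0.001 and 0.011 m and ((horizontal distance between nest_yellow and green_plate between 0.029 and 0.069 m and x of bottle_yellow in the frame of rack between 0.087 and 0.111 m) or (horizontal distance between nest_yellow and green_plate between 0.095 and 0.135 m and x of bottle_yellow in the frame of rack between 0.021 and 0.045 m) or (horizontal distance between nest_yellow and green_plate between 0.161 and 0.201 m and x of bottle_yellow in the frame of rack between -0.045 and -0.021 m) or (horizontal distance between nest_yellow and green_plate between 0.227 and 0.267 m and x of bottle_yellow in the frame of rack between -0.111 and -0.087 m)) and y of bottle_yellow in the frame of rack between -0.012 and 0.012 m and z of bottle_yellow in the frame of rack between -0.001 and 0.011 m); the robot touches nothing.
It fails at once if a bottle is knocked over (angle between any of bottle_white, bottle_red, bottle_blue, bottle_yellow's own z axis and vertical above 0.7 rad).
It fails at once if a bottle is dropped (from more than about 20 mm) or slammed into the rack ((linear speed of bottle_white above 0.6 m/s and z of bottle_white in the frame of rack below 0.035 m and x of bottle_white in the frame of rack between -0.15 and 0.15 m and y of bottle_white in the frame of rack between -0.04 and 0.04 m) or (linear speed of bottle_red above 0.6 m/s and z of bottle_red in the frame of rack below 0.035 m and x of bottle_red in the frame of rack between -0.15 and 0.15 m and y of bottle_red in the frame of rack between -0.04 and 0.04 m) or (linear speed of bottle_blue above 0.6 m/s and z of bottle_blue in the frame of rack below 0.035 m and x of bottle_blue in the frame of rack between -0.15 and 0.15 m and y of bottle_blue in the frame of rack between -0.04 and 0.04 m) or (linear speed of bottle_yellow above 0.6 m/s and z of bottle_yellow in the frame of rack below 0.035 m and x of bottle_yellow in the frame of rack between -0.15 and 0.15 m and y of bottle_yellow in the frame of rack between -0.04 and 0.04 m)).
It fails at once if the tape roll, the chuck insert or the tub of caps is shifted more than 30 mm (distance of any of tape_roll, chuck_insert, cap_tub from where it was at the start of the episode above 0.03 m).
It also fails if it takes over 106 s, if anything falls off the work surface, if the arm or the gripper's body presses on something with over 40 N, if the wrist force passes 120 N, or if a joint passes its speed limit or range.

## Working session

There is one attempt and no reset: what is moved stays moved. The work goes in short steps, Python scripts to look and compute and a tool call to move; the robot and the scene stay as the last step left them, time stands still between calls to the robot, and variables do not carry over. Pictures are saved under pics/ and viewed, and the job is handed in when it is done.

Besides the shell and the picture viewer there is one more tool, called after "Emit:" by a JSON object that holds its "op" and its "data", one argument or row to a line. carry_out: Moves the arm, as the interface text tells. Its arguments: {"type":"object","properties":{"increments":{"type":"array"},"grip_force":{"type":"number"}},"required":["increments"]}

```bash
mkdir -p pics; ls; python3 - <<'E'
from rig import arm, viewer
import cv2
o=arm.get_obs()
for k,v in o.items(): print(k,v)
for n in ("side","top","wrist"):
    c=viewer.read_camera(n)
    cv2.imwrite(f"pics/{n}0.png",cv2.cvtColor(c["frame"],cv2.COLOR_RGB2BGR))
    print(n,c["vfov"],c["cx"],c["cy"],c["R"],c["t"])
E
```

```text
pics
clock 0.0
qpos [ 1.05855267e+00  5.28483458e-01  1.43386370e+00  1.24006310e-05
  1.18139780e+00 -1.78515676e-01]
qd [-1.43726845e-04  1.09521393e-03  1.27091203e-03  7.19417662e-04
 -8.28975540e-04 -4.97470722e-06]
effort [-1.71470776e-03 -4.42353880e+01 -1.78021431e+01 -3.06536376e-04
  8.55407445e-03  3.94737523e-07]
eef_pos [0.20436189 0.58990959 0.23033527]
orientation [-0.69657008  0.69799937 -0.11770689  0.11718401]
wrist_force [ 0.70283372 -0.03630599  0.4251552 ]
wrist_torque [-0.02513755  0.00496858  0.03414906]
finger_gap 0.08512712428996787
side 43.48319580573942 248.06136647529988 195.4041504665511 [[ 0.97560937 -0.21944323 -0.0055706 ]
 [-0.15423593 -0.66720935 -0.72872695]
 [ 0.15619744  0.71181202 -0.68478172]] [-0.53095099  0.10790067  0.8550493 ]
top 45.324770629111164 253.15876047234892 190.59439382178863 [[ 0.02521048 -0.99938666 -0.02430508]
 [-0.98175459 -0.02016728 -0.18907989]
 [ 0.18847376  0.02862842 -0.98166087]] [-0.028597    0.55884148  0.85985163]
wrist 61.329795679823405 257.9107417156902 192.76126048523773 [[ 0.32785959  0.94472511 -0.00159854]
 [ 0.89830184 -0.31122396  0.31015069]
 [ 0.29250964 -0.10312185 -0.95068607]] [-0.62341245 -0.04150145  0.38045968]
```

View pics/side0.png

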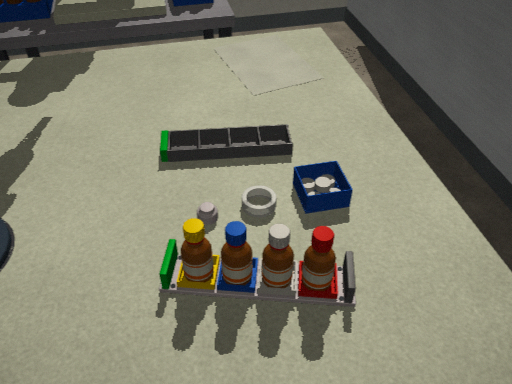

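View pics/top0.png

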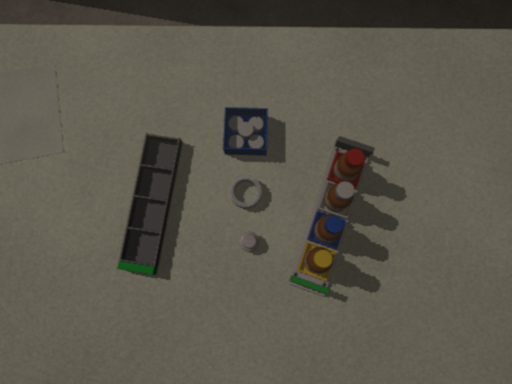

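View pics/wrist0.png

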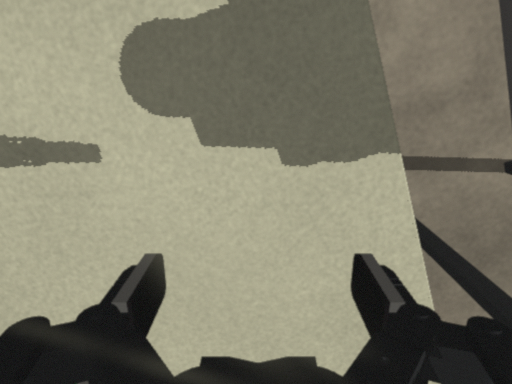

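The row from its green plate reads yellow, blue, white, red. The rack's green end is at its lower left in the top view, around (137,268). I'll enlarge both areas to measure.

```bash
python3 - <<'E'
import cv2
t=cv2.imread("pics/top0.png"); s=cv2.imread("pics/side0.png")
def crop(im,x0,y0,w,h,f,n):
    c=cv2.resize(im[y0:y0+h,x0:x0+w],None,fx=f,fy=f,interpolation=cv2.INTER_CUBIC)
    c=cv2.convertScaleAbs(c,alpha=1.4,beta=10)
    for i in range(0,w,10): cv2.putText(c,str(x0+i),(i*f,8),0,.3,(255,255,255)); cv2.line(c,(i*f,10),(i*f,16),(255,255,255))
    for i in range(0,h,10): cv2.putText(c,str(y0+i),(0,i*f+3),0,.3,(255,255,255)); cv2.line(c,(20,i*f),(26,i*f),(255,255,255))
    cv2.imwrite(n,c)
crop(t,110,125,80,150,4,"pics/t_rack.png")
crop(t,280,130,100,165,3,"pics/t_row.png")
crop(s,150,115,150,50,5,"pics/s_rack.png")
crop(s,150,215,215,95,3,"pics/s_row.png")
E
```

```text
(no output)
```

View pics/t_rack.png

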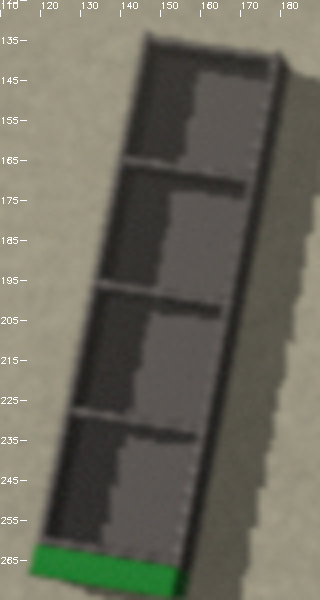

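View pics/t_row.png

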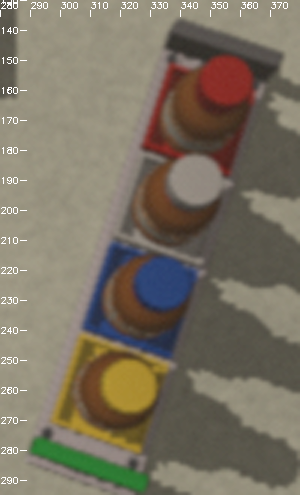

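View pics/s_rack.png

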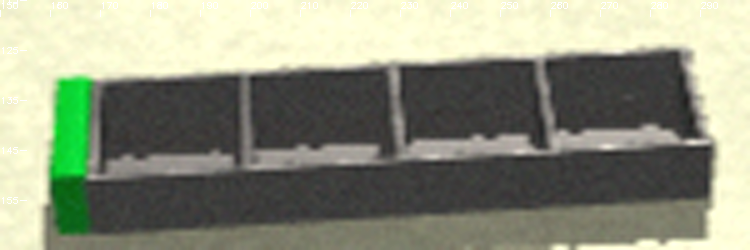

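View pics/s_row.png

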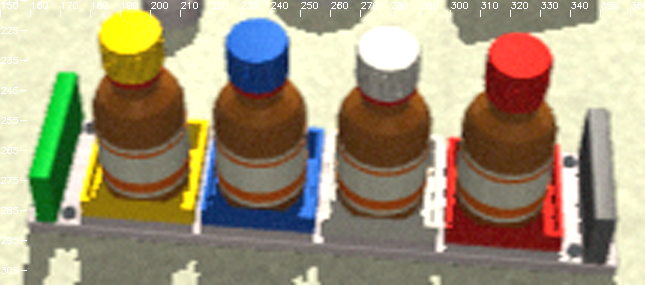

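```bash
cat > h.py <<'E'
import numpy as np
from scipy.optimize import least_squares
from scipy.spatial.transform import Rotation as Rn
def f(c): return 192/np.tan(np.radians(c["vfov"]/2))
def proj(c,X):
    p=np.asarray(c["R"])@X+np.asarray(c["t"]); return f(c)*p[:2]/p[2]+[c["cx"],c["cy"]]
def fit(obs,x0):
    def res(p):
        cy,sy=np.cos(p[2]),np.sin(p[2])
        return np.concatenate([proj(c,np.array([p[0]+cy*X[0]-sy*X[1],p[1]+sy*X[0]+cy*X[1],X[2]]))-uv for c,X,uv in obs])
    r=least_squares(res,x0,loss="soft_l1",f_scale=1.0); return r.x,r.fun.reshape(-1,2)
E
python3 - <<'E'
from h import *; from rig import viewer
np.set_printoptions(precision=4,suppress=True)
T=viewer.read_camera("top");S=viewer.read_camera("side")
rk=[(T,(.134,.037,.03),(146.75,134.25)),(T,(.134,-.037,.03),(180.5,139.25)),(T,(-.15,.037,.032),(117.5,268)),(T,(-.15,-.037,.032),(155,274.5)),
(S,(.134,-.037,.03),(292,143.2)),(S,(.134,.037,.03),(287.6,125.4)),(S,(-.15,.037,.032),(161.4,130.8)),(S,(-.15,-.037,.032),(160.4,150.4)),(S,(-.15,-.037,0),(160.6,161.4)),(S,(.134,-.037,0),(292,155))]
for nm,o in (("both",rk),("top",rk[:4]),("side",rk[4:])):
    p,r=fit(o,[.45,.3,-.2]); print("rack",nm,p); print(r.round(1).tolist())
ro=[(T,(.006,.038,.05),(291.7,276)),(T,(.006,-.038,.05),(329.3,287.7)),(T,(-.006,-.038,.05),(328.3,292.7)),(T,(-.006,.038,.05),(290.3,280.7)),
(S,(-.006,.038,.05),(169,239.3)),(S,(.006,.038,.05),(175.7,240)),(S,(-.006,-.038,.05),(160.7,274.3)),(S,(-.006,-.038,.01),(162,288.3))]
p,r=fit(ro,[.3,-.1,-.3]); print("row",p);print(r.round(1).tolist())
tc=dict(y=(323.3,258.7),b=(334.7,224.3),w=(344.7,190),r=(355,157.3))
sc=dict(y=(193.8,231.2),b=(236,233.8),w=(279.7,236.2),r=(323,238.8))
for i,k in enumerate("ybwr"):
    out=[]
    for o in ([(T,(0,0,.128),tc[k])],[(S,(0,0,.116),sc[k])]):
        g=lambda q:proj(o[0][0],np.array([q[0],q[1],o[0][1][2]]))-o[0][2]
        out.append(least_squares(g,[.4,-.1]).x)
    d=.049+.066*i; print(k,*out,"nest",p[:2]+d*np.array([np.cos(p[2]),np.sin(p[2])]))
for n,(u,v),z in (("tape",(247,192),.024),("chuck",(249,241),.03),("tub",(245.5,131),.045)):
    print(n,least_squares(lambda q:proj(T,np.array([q[0],q[1],z]))-(u,v),[.4,0]).x)
E
```

```text
rack both [ 0.5451  0.1932 -0.1346]
[[-0.3, -1.5], [0.5, -1.4], [-0.1, 0.2], [-1.2, -0.3], [0.1, 1.1], [-0.5, -0.8], [-0.5, -0.0], [-1.1, 0.8], [0.7, 1.5], [-0.7, 0.2]]
rack top [ 0.5436  0.1926 -0.1309]
[[-0.3, -0.8], [0.5, -0.8], [0.4, 1.0], [-0.7, 0.4]]
rack side [ 0.5461  0.1947 -0.1414]
[[0.3, 0.9], [-0.1, -1.0], [0.1, -0.7], [-0.7, -0.0], [1.0, 0.7], [-0.5, 0.0]]
row [ 0.3807 -0.1291 -0.2891]
[[0.3, -1.4], [0.8, -0.6], [0.1, 0.5], [-0.2, -0.1], [-0.5, -1.0], [-0.2, -1.4], [-1.3, -0.1], [0.7, 1.0]]
y [ 0.4253 -0.1447] [ 0.4268 -0.1459] nest [ 0.4276 -0.1431]
b [ 0.4867 -0.1652] [ 0.4888 -0.1657] nest [ 0.4909 -0.1619]
w [ 0.5494 -0.1837] [ 0.5524 -0.1854] nest [ 0.5542 -0.1807]
r [ 0.611  -0.2032] [ 0.6145 -0.2051] nest [ 0.6174 -0.1995]
tape [ 0.5617 -0.0024]
chuck [ 0.4612 -0.0094]
tub [0.6852 0.0033]
```

```bash
cat >> h.py <<'E'
def plan(xy,z,yaw):
    "yaw: desired direction of row axis; jaws perpendicular to it"
    from rig import arm
    o=arm.get_obs(); q=o["orientation"]; A=Rn.from_quat([q[1],q[2],q[3],q[0]]).as_matrix()
    d=A.T@(np.array([xy[0],xy[1],z])-o["eef_pos"])
    n=np.array([-np.sin(yaw),np.cos(yaw)]); zt=A[:2,2]
    ang=np.arctan2(zt[0]*n[1]-zt[1]*n[0],zt@n); ang=(ang+np.pi/2)%np.pi-np.pi/2
    print("tcp",np.round(o["eef_pos"],4),"t",round(o["clock"],2),"q6",round(o["qpos"][5],2),"F",np.round(o["wrist_force"],1),"gap",round(o["finger_gap"],4))
    print("axes\n",A.round(3)); print("shift",d.round(4),"turn about tool y",round(-ang,4),"or",round(-ang+np.pi*(1 if ang>0 else -1),3))
E
python3 - <<'E'
from h import *
plan((.48,.20),.34,-.135)
plan((.44,-.15),.34,-.289)
E
```

```text
tcp [0.2046 0.5902 0.2309] t 0.25 q6 -0.18 F [-0.6  0.1  0. ] gap 0.0853
axes
 [[ 0.945 -0.     0.328]
 [-0.328 -0.001  0.945]
 [-0.    -1.    -0.001]]
shift [ 0.3881 -0.1089 -0.2786] turn about tool y -0.1988 or 2.943
tcp [0.2046 0.5902 0.2309] t 0.25 q6 -0.18 F [-0.6  0.1  0. ] gap 0.0853
axes
 [[ 0.945 -0.     0.328]
 [-0.328 -0.001  0.945]
 [-0.    -1.    -0.001]]
shift [ 0.4649 -0.1086 -0.6224] turn about tool y -0.0448 or 3.097
```

Emit:
{"op": "carry_out", "data": {
  "increments": [
    [[0.02,-0.04,-0.015],-0.02,0.0854],
    [[0.06,-0.075,-0.04],-0.04,0.0854],
    [[0.1,-0.1,-0.07],-0.06,0.0854],
    [[0.14,-0.109,-0.1],-0.09,0.0854],
    [[0.18,-0.109,-0.13],-0.12,0.0854],
    [[0.22,-0.109,-0.16],-0.15,0.0854],
    [[0.26,-0.109,-0.19],-0.18,0.0854],
    [[0.3,-0.109,-0.22],-0.2,0.0854],
    [[0.33,-0.109,-0.24],-0.2,0.0854],
    [[0.36,-0.109,-0.26],-0.2,0.0854]
  ],
  "grip_force": 50
}}

```text
clock: 1.08
eef_pos: [0.4226, 0.2773, 0.3399]
orientation: [0.706, -0.705, 0.047, -0.047]
wrist_force: [0.0, 0.7, -0.5]
finger_gap: 0.0853
```

```bash
python3 - <<'E'
from h import *; from rig import viewer; import cv2
c=viewer.read_camera("wrist"); cv2.imwrite("pics/w1.png",cv2.cvtColor(c["frame"],cv2.COLOR_RGB2BGR))
import pickle; pickle.dump(c,open("w1.pkl","wb"))
plan((.44,-.15),.34,-.289)
E
```

```text
tcp [0.4281 0.2714 0.3399] t 1.13 q6 -1.08 F [ 1.9 -2.7  0.2] gap 0.0854
axes
 [[ 0.99   0.005  0.139]
 [-0.139 -0.006  0.99 ]
 [ 0.006 -1.    -0.005]]
shift [ 0.0705  0.0024 -0.4156] turn about tool y 0.1493 or -2.992
```

View pics/w1.png

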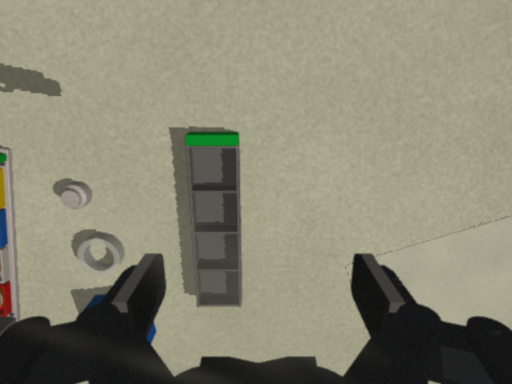

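The wrist view shows the rack complete, with the green block at (212,139) and the far end at (219,304). I'll retake it with the arm settled and enlarge it.

```bash
python3 - <<'E'
from h import *; from rig import viewer; import cv2,pickle
viewer.read_camera("wrist");viewer.read_camera("wrist")
c=viewer.read_camera("wrist"); im=cv2.cvtColor(c["frame"],cv2.COLOR_RGB2BGR)
pickle.dump(c,open("w1.pkl","wb")); x0,y0,w,h,f_=170,120,90,195,3
cr=cv2.resize(im[y0:y0+h,x0:x0+w],None,fx=f_,fy=f_,interpolation=cv2.INTER_CUBIC)
for i in range(0,w,10): cv2.putText(cr,str(x0+i),(i*f_,8),0,.3,(0,0,255)); cv2.line(cr,(i*f_,10),(i*f_,16),(0,0,255))
for i in range(0,h,10): cv2.putText(cr,str(y0+i),(0,i*f_+3),0,.3,(0,0,255)); cv2.line(cr,(20,i*f_),(26,i*f_),(0,0,255))
cv2.imwrite("pics/w1c.png",cr)
for X in ((.134,.037,.03),(.134,-.037,.03),(-.15,.037,.032),(-.15,-.037,.032)):
    p=(.5451,.1932,-.1346); a,b=np.cos(p[2]),np.sin(p[2])
    print(proj(c,np.array([p[0]+a*X[0]-b*X[1],p[1]+b*X[0]+a*X[1],X[2]])))
E
```

```text
[241.37791719 305.09178303]
[196.78703628 305.30372441]
[236.9292281  132.68028175]
[183.35041594 132.97529527]
```

View pics/w1c.png

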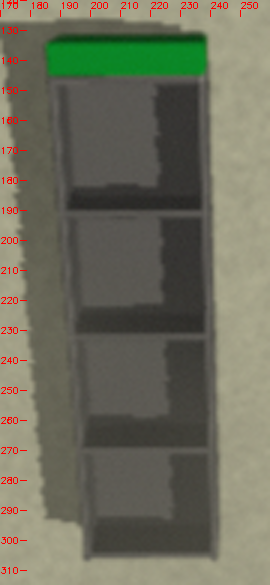

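```bash
python3 - <<'E'
from h import *; from rig import viewer; import pickle
np.set_printoptions(precision=4,suppress=True)
T=viewer.read_camera("top");S=viewer.read_camera("side");W=pickle.load(open("w1.pkl","rb"))
wk=[(W,(.134,.037,.03),(242.3,306)),(W,(.134,-.037,.03),(198,306)),(W,(-.134,.037,.032),(238.5,145.3)),(W,(-.134,-.037,.032),(185.8,145.5)),(W,(-.15,-.037,.032),(185.3,133.5)),(W,(-.15,.037,.032),(238.5,133))]
rk=[(T,(.134,.037,.03),(146.75,134.25)),(T,(.134,-.037,.03),(180.5,139.25)),(T,(-.15,.037,.032),(117.5,268)),(T,(-.15,-.037,.032),(155,274.5)),
(S,(.134,-.037,.03),(292,143.2)),(S,(.134,.037,.03),(287.6,125.4)),(S,(-.15,.037,.032),(161.4,130.8)),(S,(-.15,-.037,.032),(160.4,150.4)),(S,(-.15,-.037,0),(160.6,161.4)),(S,(.134,-.037,0),(292,155))]
for o in (wk,wk+rk):
    p,r=fit(o,[.45,.3,-.2]); print(p); print(r.round(1).tolist())
    print([(p[:2]+x*np.array([np.cos(p[2]),np.sin(p[2])])).round(4) for x in (.099,.033,-.033,-.099)])
plan((.40,-.14),.34,-.289)
E
```

```text
[ 0.5465  0.195  -0.1361]
[[0.1, -0.3], [-0.1, -0.1], [0.3, -0.2], [0.0, -0.2], [-0.3, 0.3], [0.0, 0.5]]
[array([0.6446, 0.1815]), array([0.5792, 0.1905]), array([0.5138, 0.1994]), array([0.4484, 0.2084])]
[ 0.546   0.1945 -0.1371]
[[-0.2, -0.5], [-0.5, -0.4], [0.0, -0.5], [-0.3, -0.5], [-0.6, -0.1], [-0.2, 0.3], [-0.7, -2.0], [0.0, -1.8], [-0.9, -0.4], [-2.0, -0.8], [0.3, 0.8], [-0.2, -1.1], [-0.1, -0.5], [-0.7, 0.2], [1.0, 1.0], [-0.5, -0.1]]
[array([0.6441, 0.181 ]), array([0.5787, 0.19  ]), array([0.5133, 0.199 ]), array([0.4479, 0.2081])]
tcp [0.4213 0.2798 0.3395] t 1.38 q6 -1.07 F [ 0.6 -0.3  0.6] gap 0.0852
axes
 [[ 0.991 -0.001  0.133]
 [-0.133  0.     0.991]
 [-0.001 -1.     0.   ]]
shift [ 0.0347 -0.0006 -0.4189] turn about tool y 0.1559 or -2.986
```

Emit:
{"op": "carry_out", "data": {
  "increments": [
    [[0.006,0,-0.038],0.02,0.0854],
    [[0.012,0,-0.076],0.05,0.0854],
    [[0.018,0,-0.114],0.08,0.0854],
    [[0.024,0,-0.15],0.11,0.0854],
    [[0.03,0,-0.19],0.14,0.0854],
    [[0.036,0,-0.228],0.156,0.0854],
    [[0.043,0,-0.266],0.156,0.0854],
    [[0.05,0,-0.304],0.156,0.0854],
    [[0.055,0,-0.342],0.156,0.0854],
    [[0.059,0,-0.376],0.156,0.0854]
  ]
}}

```text
clock: 2.22
eef_pos: [0.4305, -0.1017, 0.3398]
orientation: [-0.7, 0.7, -0.101, 0.101]
wrist_force: [0.2, -0.0, 0.1]
finger_gap: 0.0853
```

```bash
python3 - <<'E'
from h import *; from rig import viewer; import cv2,pickle
for i in range(5): c=viewer.read_camera("wrist")
im=cv2.cvtColor(c["frame"],cv2.COLOR_RGB2BGR)
pickle.dump(c,open("w2.pkl","wb")); cv2.imwrite("pics/w2.png",im)
for p in ((.4260,-.1453),(.488,-.1655),(.551,-.1845),(.613,-.204)): print(proj(c,np.array([*p,.128])))
E
```

```text
[218.81422004 168.58991765]
[219.48618841 222.09712835]
[221.25811002 270.69410146]
[222.25601417 314.11269557]
```

View pics/w2.png

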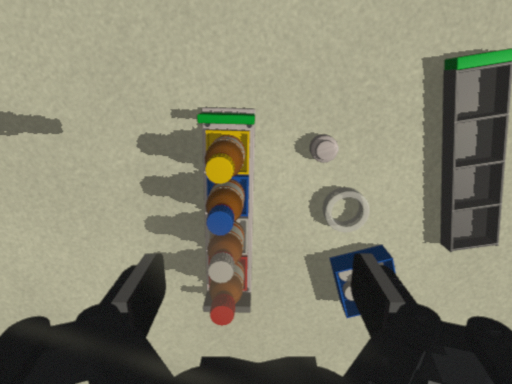

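The caps appear at yellow (219,170), blue (220,221), white (221,269) and red (222,314). All are within about 2 px (2 mm) of the prediction, so I'll go on to the yellow bottle.

```bash
python3 - <<'E'
from h import *
plan((.4260,-.1455),.096,-.292)
E
```

```text
tcp [ 0.4302 -0.0996  0.3394] t 2.47 q6 -1.77 F [-0.6  0.  -0.5] gap 0.0854
axes
 [[ 0.959 -0.001  0.284]
 [-0.284  0.001  0.959]
 [-0.001 -1.     0.001]]
shift [ 0.0093  0.2434 -0.0454] turn about tool y 0.004 or -3.138
```

Emit:
{"op": "carry_out", "data": {
  "increments": [
    [[0.009,0.01,-0.025],0,0.0854],
    [[0.009,0.04,-0.045],0,0.0854],
    [[0.009,0.075,-0.045],0,0.0854],
    [[0.009,0.105,-0.045],0,0.0854],
    [[0.009,0.135,-0.045],0,0.0854],
    [[0.009,0.165,-0.045],0,0.0854],
    [[0.009,0.19,-0.045],0,0.0854],
    [[0.009,0.21,-0.045],0,0.0854],
    [[0.009,0.23,-0.045],0,0.0854],
    [[0.009,0.243,-0.045],0,0.0854]
  ]
}}

```text
clock: 3.3
eef_pos: [0.4259, -0.1441, 0.0951]
orientation: [0.7, -0.699, 0.102, -0.1]
wrist_force: [-0.5, 0.2, 0.3]
finger_gap: 0.0853
```

```bash
python3 - <<'E'
from h import *; from rig import viewer; import cv2
for n in ("side","wrist"):
    c=viewer.read_camera(n); im=cv2.cvtColor(c["frame"],cv2.COLOR_RGB2BGR)
    if n=="side": im=cv2.resize(im[140:330,120:370],None,fx=3,fy=3)
    cv2.imwrite(f"pics/{n}3.png",im)
plan((.4260,-.1455),.096,-.292)
E
```

```text
tcp [ 0.4252 -0.144   0.0951] t 3.4 q6 -1.86 F [0.1 0.7 0. ] gap 0.0853
axes
 [[ 0.959 -0.004  0.282]
 [-0.282  0.003  0.959]
 [-0.005 -1.     0.002]]
shift [ 0.0011 -0.0009 -0.0012] turn about tool y 0.0058 or -3.136
```

View pics/side3.png

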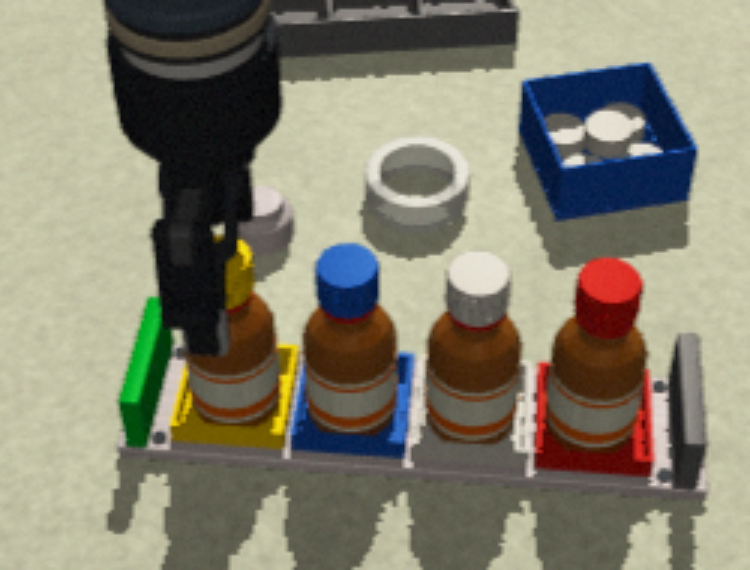

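View pics/wrist3.png

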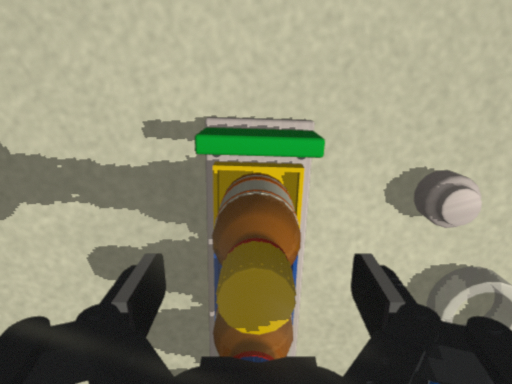

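The wrist view shows the yellow cap at (257,285), centred between the fingers at u=164 and u=352. Closing the gripper now.

Emit:
{"op": "carry_out", "data": {
  "increments": [
    [[0,0,0],0,0.05],
    [[0,0,0],0,0.04],
    [[0,0,0],0,0.035],
    [[0,0,0],0,0.025],
    [[0,0,0],0,0.02],
    [[0,0,0],0,0.02],
    [[0,0,0],0,0.02],
    [[0,0,0],0,0.02],
    [[0,-0.004,0],0,0.02],
    [[0,-0.008,0],0,0.02]
  ]
}}

```text
clock: 4.23
eef_pos: [0.4259, -0.1471, 0.105]
orientation: [0.7, -0.7, 0.102, -0.102]
wrist_force: [-0.2, 0.2, -1.5]
finger_gap: 0.031
```

```bash
python3 - <<'E'
from h import *
plan((.6445,.1815),.20,-.137)
E
```

```text
tcp [ 0.4259 -0.1471  0.105 ] t 4.23 q6 -1.86 F [-0.2  0.2 -1.5] gap 0.031
axes
 [[ 0.958 -0.     0.286]
 [-0.286  0.     0.958]
 [-0.    -1.    -0.   ]]
shift [ 0.1155 -0.095   0.3773] turn about tool y -0.1529 or 2.989
```

Holding 1.5 N, so the yellow bottle is gripped. I'll lift it and carry it to above the far pocket.

Emit:
{"op": "carry_out", "data": {
  "increments": [
    [[0,-0.02,0],0,0.02],
    [[0,-0.045,0.005],0,0.02],
    [[0.005,-0.07,0.02],0,0.02],
    [[0.015,-0.09,0.045],0,0.02],
    [[0.025,-0.095,0.08],-0.02,0.02],
    [[0.035,-0.095,0.115],-0.04,0.02],
    [[0.046,-0.095,0.15],-0.06,0.02],
    [[0.056,-0.095,0.185],-0.08,0.02],
    [[0.066,-0.095,0.22],-0.1,0.02],
    [[0.077,-0.095,0.252],-0.12,0.02]
  ]
}}

```text
clock: 5.07
eef_pos: [0.5719, 0.0744, 0.1998]
orientation: [0.705, -0.705, 0.06, -0.059]
wrist_force: [0.8, -1.5, -1.4]
finger_gap: 0.0306
```

Emit:
{"op": "carry_out", "data": {
  "increments": [
    [[0.01,0,0.03],-0.01,0.02],
    [[0.018,0,0.058],-0.02,0.02],
    [[0.026,0,0.083],-0.033,0.02],
    [[0.033,0,0.103],-0.033,0.02],
    [[0.038,0,0.117],-0.033,0.02],
    [[0.039,0,0.124],-0.033,0.02],
    [[0.039,0,0.124],-0.033,0.02],
    [[0.039,0,0.124],-0.033,0.02],
    [[0.039,0,0.124],-0.033,0.02],
    [[0.039,0,0.124],-0.033,0.02]
  ]
}}

```text
clock: 5.9
eef_pos: [0.6307, 0.1869, 0.1996]
orientation: [-0.705, 0.706, -0.049, 0.048]
wrist_force: [-0.2, -0.1, -2.2]
finger_gap: 0.0306
```

```bash
python3 - <<'E'
from h import *; from rig import viewer; import cv2
for n in ("side","wrist"):
    c=viewer.read_camera(n); im=cv2.cvtColor(c["frame"],cv2.COLOR_RGB2BGR)
    if n=="side": im=cv2.resize(im[20:220,120:370],None,fx=3,fy=3)
    cv2.imwrite(f"pics/{n}4.png",im)
for i in range(2): plan((.6445,.1815),.092,-.137); viewer.read_camera("top")
E
```

```text
tcp [0.631  0.1871 0.1998] t 6.0 q6 -1.31 F [-0.1  0.  -2. ] gap 0.0305
axes
 [[ 0.99  -0.     0.138]
 [-0.138 -0.     0.99 ]
 [-0.    -1.    -0.   ]]
shift [ 0.0142  0.1078 -0.0036] turn about tool y -0.001 or 3.141
tcp [0.6311 0.1872 0.1998] t 6.05 q6 -1.31 F [-0.1 -0.2 -0.8] gap 0.0302
axes
 [[ 0.991 -0.     0.137]
 [-0.137 -0.     0.991]
 [-0.    -1.    -0.   ]]
shift [ 0.014   0.1078 -0.0038] turn about tool y -0.0009 or 3.141
```

View pics/side4.png

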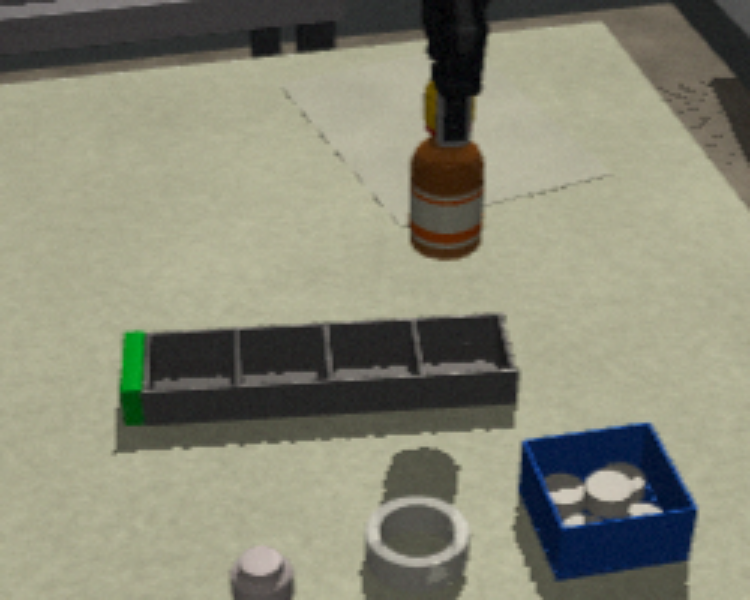

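View pics/wrist4.png

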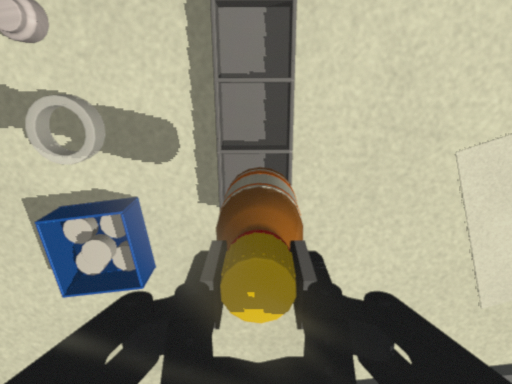

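The bottle hangs upright over the rack, 14 mm short of the pocket centre along the rack. I'll correct that, then lower it.

Emit:
{"op": "carry_out", "data": {
  "increments": [
    [[0.007,0.005,-0.002],0,0.02],
    [[0.014,0.015,-0.0035],0,0.02],
    [[0.014,0.03,-0.0035],0,0.02],
    [[0.014,0.047,-0.0035],0,0.02],
    [[0.014,0.064,-0.0035],0,0.02],
    [[0.014,0.08,-0.0035],0,0.02],
    [[0.014,0.092,-0.0035],0,0.02],
    [[0.014,0.101,-0.0035],0,0.02],
    [[0.014,0.107,-0.0035],0,0.02],
    [[0.014,0.111,-0.0035],0,0.02]
  ]
}}

```text
clock: 6.93
eef_pos: [0.6456, 0.1827, 0.0896]
orientation: [0.705, -0.705, 0.048, -0.049]
wrist_force: [-5.0, -0.5, 22.2]
finger_gap: 0.0302
```

```bash
python3 - <<'E'
from h import *; from rig import viewer; import cv2
for n in ("side","wrist"):
    c=viewer.read_camera(n); im=cv2.cvtColor(c["frame"],cv2.COLOR_RGB2BGR)
    if n=="side": im=cv2.resize(im[60:200,150:350],None,fx=4,fy=4)
    cv2.imwrite(f"pics/{n}5.png",im)
for i in range(2): plan((.6445,.1815),.088,-.137); viewer.read_camera("top")
E
```

```text
tcp [0.6459 0.1827 0.0898] t 7.03 q6 -1.32 F [ 0.8 -0.4  0.8] gap 0.0308
axes
 [[ 0.991  0.002  0.136]
 [-0.136 -0.     0.991]
 [ 0.002 -1.     0.   ]]
shift [-0.0012  0.0018 -0.0013] turn about tool y 0.0004 or -3.141
tcp [0.6458 0.1827 0.0898] t 7.08 q6 -1.32 F [-0.5  0.2  0.5] gap 0.0309
axes
 [[ 0.991  0.003  0.136]
 [-0.136 -0.     0.991]
 [ 0.003 -1.     0.   ]]
shift [-0.0012  0.0018 -0.0013] turn about tool y 0.0003 or -3.141
```

View pics/side5.png

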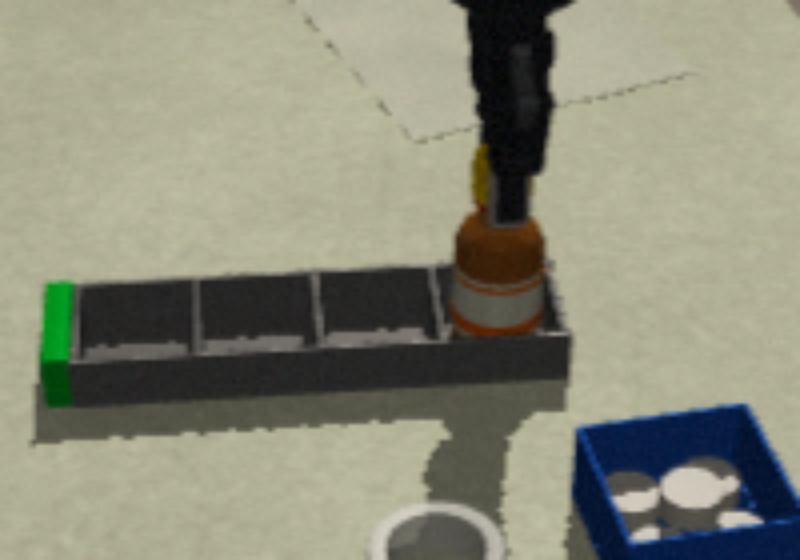

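View pics/wrist5.png

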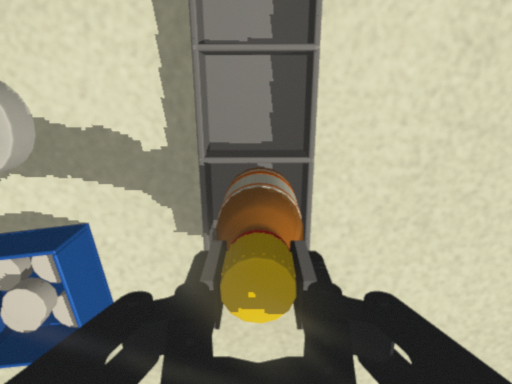

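The yellow bottle sits in the far pocket, clear of the walls. The force peaked briefly at 22 N on touching the floor and is back to zero. I'll release and rise.

Emit:
{"op": "carry_out", "data": {
  "increments": [
    [[0,-0.001,0],0,0.045],
    [[0,-0.001,0],0,0.065],
    [[0,-0.001,0],0,0.0854],
    [[0,-0.001,0],0,0.0854],
    [[0,-0.001,0],0,0.0854],
    [[0,-0.005,0],0,0.0854],
    [[0,-0.015,0],0,0.0854],
    [[0,-0.045,0],0,0.0854],
    [[0,-0.08,0],0,0.0854],
    [[0,-0.11,0],0,0.0854]
  ]
}}

```text
clock: 7.97
eef_pos: [0.6449, 0.1827, 0.201]
orientation: [0.706, -0.705, 0.048, -0.049]
wrist_force: [0.8, -0.2, 0.4]
finger_gap: 0.0849
```

```bash
python3 - <<'E'
from h import *; from rig import viewer; import cv2
c=viewer.read_camera("side"); im=cv2.cvtColor(c["frame"],cv2.COLOR_RGB2BGR)
im=cv2.resize(im[60:200,150:350],None,fx=4,fy=4)
cv2.imwrite("pics/side6.png",im)
viewer.read_camera("top")
plan((.4875,-.1655),.20,-.292)
E
```

```text
tcp [0.649  0.1833 0.2064] t 8.07 q6 -1.32 F [ 1.2 -0.7  0.4] gap 0.0855
axes
 [[ 0.991  0.014  0.136]
 [-0.136  0.002  0.991]
 [ 0.014 -1.     0.004]]
shift [-0.1125  0.0035 -0.3676] turn about tool y 0.1554 or -2.986
```

View pics/side6.png

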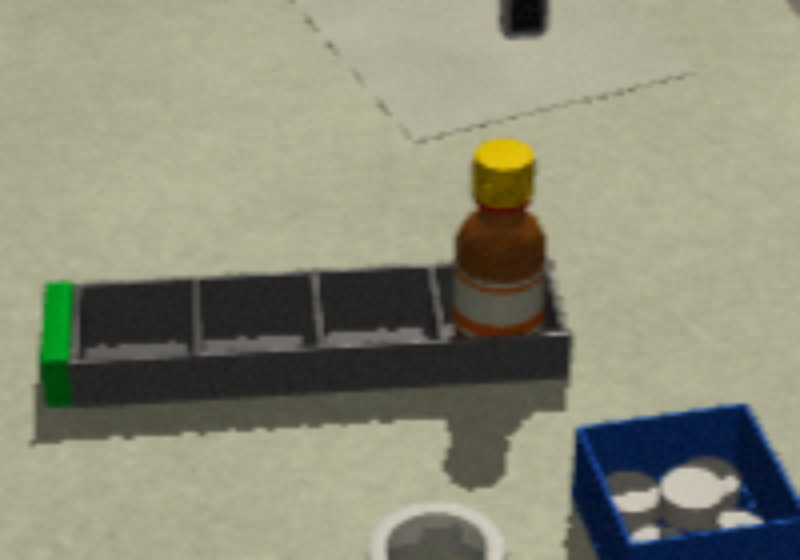

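Yellow stands upright in its pocket, cap at about (503,160) in the crop. Next is blue.

Emit:
{"op": "carry_out", "data": {
  "increments": [
    [[-0.006,0,-0.02],0,0.0854],
    [[-0.018,0,-0.06],0.02,0.0854],
    [[-0.03,0,-0.1],0.05,0.0854],
    [[-0.042,0,-0.14],0.08,0.0854],
    [[-0.054,0,-0.18],0.11,0.0854],
    [[-0.066,0,-0.22],0.14,0.0854],
    [[-0.078,0,-0.26],0.155,0.0854],
    [[-0.09,0,-0.3],0.155,0.0854],
    [[-0.1,0,-0.337],0.155,0.0854],
    [[-0.108,0,-0.366],0.155,0.0854]
  ]
}}

```text
clock: 8.9
eef_pos: [0.4863, -0.1676, 0.1989]
orientation: [-0.699, 0.7, -0.103, 0.103]
wrist_force: [0.3, 0.1, -0.1]
finger_gap: 0.0855
```

```bash
python3 - <<'E'
from h import *; from rig import viewer; import cv2
for i in range(4): c=viewer.read_camera("wrist")
cv2.imwrite("pics/w7.png",cv2.cvtColor(c["frame"],cv2.COLOR_RGB2BGR))
for p in ((.4875,-.1655),(.551,-.1845),(.613,-.204)): print(proj(c,np.array([*p,.128])))
plan((.4875,-.1655),.096,-.292)
E
```

```text
[261.18891313 204.05570581]
[261.43006326 285.27674738]
[260.53431016 352.81924103]
tcp [ 0.4874 -0.1658  0.1988] t 9.1 q6 -1.82 F [0.6 0.3 0.9] gap 0.0851
axes
 [[ 0.957  0.     0.29 ]
 [-0.29   0.     0.957]
 [ 0.    -1.     0.   ]]
shift [0.     0.1028 0.0002] turn about tool y -0.0024 or 3.139
```

View pics/w7.png

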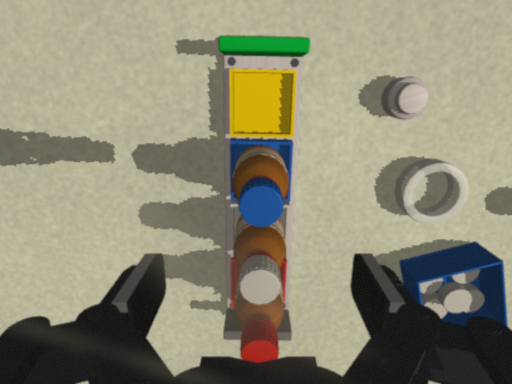

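The blue cap is at (261,203), against a prediction of (261,204). Descending.

Emit:
{"op": "carry_out", "data": {
  "increments": [
    [[0,0.01,0],0,0.0854],
    [[0,0.03,0],0,0.0854],
    [[0,0.05,0],0,0.0854],
    [[0,0.07,0],0,0.0854],
    [[0,0.088,0],0,0.0854],
    [[0,0.098,0],0,0.0854],
    [[0,0.103,0],0,0.0854],
    [[0,0.103,0],0,0.06],
    [[0,0.103,0],0,0.045],
    [[0,0.103,0],0,0.04]
  ]
}}

```text
clock: 9.93
eef_pos: [0.4885, -0.1652, 0.0964]
orientation: [-0.699, 0.7, -0.102, 0.103]
wrist_force: [-0.2, 0.1, -0.1]
finger_gap: 0.0516
```

Emit:
{"op": "carry_out", "data": {
  "increments": [
    [[0,0,0],0,0.03],
    [[0,0,0],0,0.025],
    [[0,0,0],0,0.02],
    [[0,0,0],0,0.02],
    [[0,0,0],0,0.02],
    [[0,-0.006,0],0,0.02],
    [[0,-0.02,0],0,0.02],
    [[0,-0.045,0],0,0.02],
    [[0,-0.075,0],0,0.02],
    [[0,-0.104,0],0,0.02]
  ]
}}

```text
clock: 10.77
eef_pos: [0.4868, -0.1647, 0.2003]
orientation: [0.7, -0.699, 0.104, -0.102]
wrist_force: [0.9, -1.2, -1.0]
finger_gap: 0.0305
```

```bash
python3 - <<'E'
from h import *; from rig import viewer; import cv2
for i in range(2): c=viewer.read_camera("wrist")
plan((.579,.1905),.2,-.137)
E
```

```text
tcp [ 0.4904 -0.1667  0.204 ] t 10.87 q6 -1.82 F [ 0.4 -0.2 -2.2] gap 0.0304
axes
 [[ 0.958  0.009  0.288]
 [-0.288 -0.005  0.958]
 [ 0.01  -1.    -0.002]]
shift [-0.0179  0.0029  0.3676] turn about tool y -0.1548 or 2.987
```

Blue is gripped and lifted. Carrying it to the +33 pocket.

Emit:
{"op": "carry_out", "data": {
  "increments": [
    [[-0.001,0,0.015],0,0.02],
    [[-0.003,0,0.045],-0.02,0.02],
    [[-0.004,0,0.085],-0.04,0.02],
    [[-0.006,0,0.125],-0.07,0.02],
    [[-0.007,0,0.165],-0.1,0.02],
    [[-0.009,0,0.205],-0.13,0.02],
    [[-0.011,0,0.245],-0.155,0.02],
    [[-0.013,0,0.285],-0.155,0.02],
    [[-0.015,0,0.315],-0.155,0.02],
    [[-0.0155,0,0.34],-0.155,0.02]
  ]
}}

```text
clock: 11.7
eef_pos: [0.5696, 0.1677, 0.1982]
orientation: [0.706, -0.705, 0.049, -0.047]
wrist_force: [0.1, -0.5, -2.2]
finger_gap: 0.0308
```

Emit:
{"op": "carry_out", "data": {
  "increments": [
    [[0,0,0.012],0,0.02],
    [[0,0,0.02],0,0.02],
    [[0,0,0.025],0,0.02],
    [[0,0,0.027],0,0.02],
    [[0,0,0.027],0,0.02],
    [[0,0,0.027],0,0.02],
    [[0,0,0.027],0,0.02],
    [[0,0,0.027],0,0.02],
    [[0,0,0.027],0,0.02],
    [[0,0,0.027],0,0.02]
  ]
}}

```text
clock: 12.53
eef_pos: [0.5745, 0.1912, 0.1997]
orientation: [-0.705, 0.705, -0.049, 0.049]
wrist_force: [0.9, 0.2, -1.8]
finger_gap: 0.031
```

```bash
python3 - <<'E'
from h import *; from rig import viewer; import cv2
for n in ("side","wrist"):
    c=viewer.read_camera(n); im=cv2.cvtColor(c["frame"],cv2.COLOR_RGB2BGR)
    if n=="side": im=cv2.resize(im[40:200,140:340],None,fx=3,fy=3)
    cv2.imwrite(f"pics/{n}8.png",im)
for i in range(2): plan((.579,.1905),.0905,-.137); viewer.read_camera("top")
E
```

```text
tcp [0.5744 0.1915 0.1997] t 12.63 q6 -1.3 F [-0.1  0.4 -2. ] gap 0.0307
axes
 [[ 0.991  0.     0.137]
 [-0.137 -0.     0.991]
 [ 0.    -1.    -0.   ]]
shift [ 0.0046  0.1092 -0.0003] turn about tool y -0.0001 or 3.142
tcp [0.5744 0.1916 0.1997] t 12.68 q6 -1.3 F [ 0.3 -0.8 -1.5] gap 0.0304
axes
 [[ 0.991  0.     0.137]
 [-0.137 -0.     0.991]
 [ 0.    -1.    -0.   ]]
shift [ 0.0047  0.1092 -0.0004] turn about tool y 0.0001 or -3.142
```

View pics/wrist8.png

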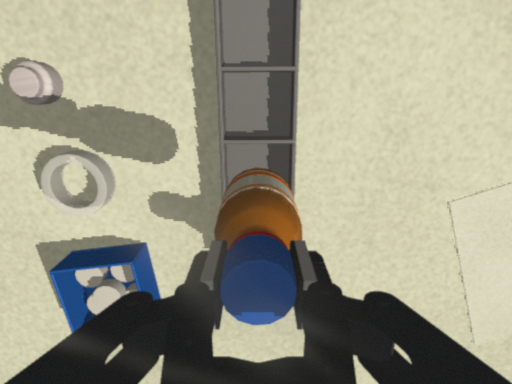

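Blue hangs centred over the line of pockets. Lowering, slower at the end this time.

Emit:
{"op": "carry_out", "data": {
  "increments": [
    [[0.0045,0.008,0],0,0.02],
    [[0.0045,0.025,0],0,0.02],
    [[0.0045,0.045,0],0,0.02],
    [[0.0045,0.065,0],0,0.02],
    [[0.0045,0.082,0],0,0.02],
    [[0.0045,0.094,0],0,0.02],
    [[0.0045,0.101,0],0,0.02],
    [[0.0045,0.105,0],0,0.02],
    [[0.0045,0.107,0],0,0.02],
    [[0.0045,0.109,0],0,0.02]
  ]
}}

```text
clock: 13.57
eef_pos: [0.5796, 0.1912, 0.0911]
orientation: [0.706, -0.705, 0.048, -0.049]
wrist_force: [-0.1, -1.0, -2.3]
finger_gap: 0.0308
```

```bash
python3 - <<'E'
from h import *; from rig import viewer; import cv2
for n in ("side",):
    c=viewer.read_camera(n); im=cv2.cvtColor(c["frame"],cv2.COLOR_RGB2BGR)
    if n=="side": im=cv2.resize(im[60:200,150:350],None,fx=4,fy=4)
    cv2.imwrite(f"pics/{n}9.png",im)
for i in range(2): plan((.579,.1905),.0905,-.137); viewer.read_camera("top")
E
```

```text
tcp [0.5794 0.1911 0.0909] t 13.62 q6 -1.3 F [ 0.2 -0.3 -3. ] gap 0.0307
axes
 [[ 0.991  0.001  0.136]
 [-0.136  0.     0.991]
 [ 0.001 -1.     0.   ]]
shift [-0.0004  0.0004 -0.0007] turn about tool y 0.0002 or -3.141
tcp [0.5794 0.1912 0.0912] t 13.67 q6 -1.3 F [ 0.1 -0.5 -2.4] gap 0.0309
axes
 [[ 0.991  0.001  0.136]
 [-0.136  0.     0.991]
 [ 0.001 -1.     0.   ]]
shift [-0.0003  0.0007 -0.0007] turn about tool y 0.0003 or -3.141
```

View pics/side9.png

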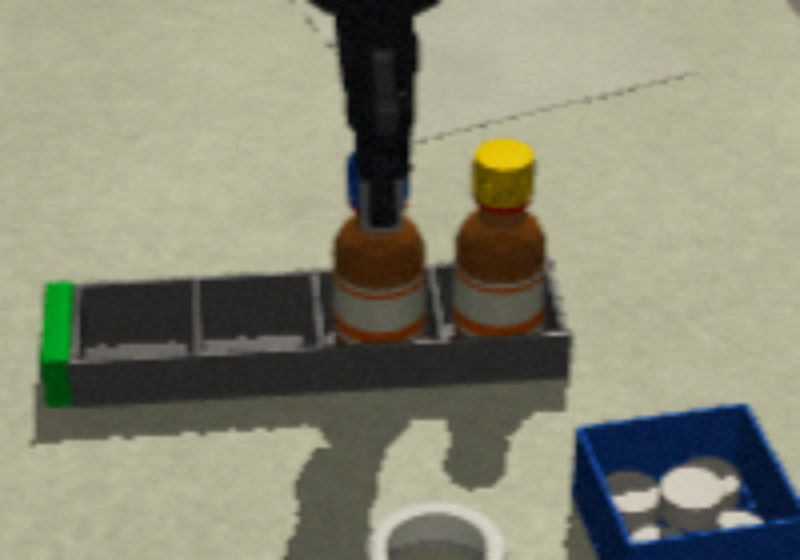

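Blue is in its pocket, still hanging just above the floor. I'll go down about 2 mm more, release and rise.

Emit:
{"op": "carry_out", "data": {
  "increments": [
    [[0,0.001,0],0,0.02],
    [[0,0.002,0],0,0.02],
    [[0,0.002,0],0,0.02],
    [[0,0.002,0],0,0.045],
    [[0,0.002,0],0,0.065],
    [[0,0.002,0],0,0.0854],
    [[0,0.001,0],0,0.0854],
    [[0,0.001,0],0,0.0854],
    [[0,-0.003,0],0,0.0854],
    [[0,-0.01,0],0,0.0854]
  ]
}}

```text
clock: 14.55
eef_pos: [0.5783, 0.191, 0.1004]
orientation: [-0.705, 0.706, -0.049, 0.048]
wrist_force: [0.6, 0.3, -0.7]
finger_gap: 0.0854
```

```bash
python3 - <<'E'
from h import *; from rig import viewer
plan((.55,-.1843),.20,-.292)
E
```

```text
tcp [0.5783 0.191  0.1004] t 14.55 q6 -1.3 F [ 0.6  0.3 -0.7] gap 0.0854
axes
 [[ 0.991 -0.002  0.136]
 [-0.136 -0.     0.991]
 [-0.002 -1.    -0.   ]]
shift [ 0.023  -0.0995 -0.3757] turn about tool y 0.1552 or -2.986
```

Emit:
{"op": "carry_out", "data": {
  "increments": [
    [[0,-0.03,0],0,0.0854],
    [[0,-0.06,0],0,0.0854],
    [[0,-0.085,-0.015],0,0.0854],
    [[0.003,-0.1,-0.045],0.02,0.0854],
    [[0.006,-0.1,-0.085],0.05,0.0854],
    [[0.009,-0.1,-0.125],0.08,0.0854],
    [[0.012,-0.1,-0.165],0.11,0.0854],
    [[0.015,-0.1,-0.205],0.14,0.0854],
    [[0.018,-0.1,-0.245],0.155,0.0854],
    [[0.02,-0.1,-0.28],0.155,0.0854]
  ]
}}

```text
clock: 15.38
eef_pos: [0.5604, -0.0916, 0.2016]
orientation: [-0.699, 0.7, -0.103, 0.104]
wrist_force: [0.6, 0.1, -0.1]
finger_gap: 0.0853
```

```bash
python3 - <<'E'
from h import *; from rig import viewer; import cv2
for i in range(3): c=viewer.read_camera("wrist")
cv2.imwrite("pics/w10.png",cv2.cvtColor(c["frame"],cv2.COLOR_RGB2BGR))
for p in ((.55,-.1843),(.612,-.204)): print(proj(c,np.array([*p,.128])),proj(c,np.array([p[0]+.005,p[1],.128])))
plan((.55,-.1843),.2,-.292)
E
```

```text
[136.54165998 222.92815865] [139.31731065 228.94370244]
[145.44883246 298.74354997] [147.95270133 303.841512  ]
tcp [ 0.5607 -0.0919  0.2014] t 15.53 q6 -1.63 F [-0.2 -0.4 -1.3] gap 0.0854
axes
 [[ 0.956  0.001  0.292]
 [-0.292 -0.001  0.956]
 [ 0.001 -1.    -0.   ]]
shift [ 0.0168  0.0014 -0.0915] turn about tool y -0.0047 or 3.137
```

View pics/w10.png

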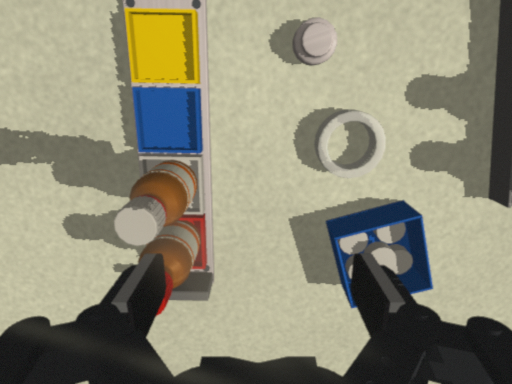

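The white cap top is at (136,224), against a prediction of (136.5,223). Moving over it and descending.

Emit:
{"op": "carry_out", "data": {
  "increments": [
    [[0.005,0,-0.025],0,0.0854],
    [[0.012,0,-0.06],0,0.0854],
    [[0.017,0,-0.085],0,0.0854],
    [[0.017,0.01,-0.0915],0,0.0854],
    [[0.017,0.035,-0.0915],0,0.0854],
    [[0.017,0.06,-0.0915],0,0.0854],
    [[0.017,0.08,-0.0915],0,0.0854],
    [[0.017,0.095,-0.0915],0,0.0854],
    [[0.017,0.102,-0.0915],0,0.0854],
    [[0.017,0.105,-0.0915],0,0.0854]
  ]
}}

```text
clock: 16.37
eef_pos: [0.5497, -0.1795, 0.0942]
orientation: [0.7, -0.699, 0.103, -0.101]
wrist_force: [-0.7, 0.0, -0.4]
finger_gap: 0.0857
```

```bash
python3 - <<'E'
from h import *; from rig import viewer; import cv2
for i in range(2): c=viewer.read_camera("wrist")
cv2.imwrite("pics/w11.png",cv2.cvtColor(c["frame"],cv2.COLOR_RGB2BGR))
plan((.5505,-.1845),.096,-.292)
E
```

```text
tcp [ 0.5506 -0.1805  0.0955] t 16.47 q6 -1.79 F [ 0.4 -0.4  0.3] gap 0.0856
axes
 [[ 0.958 -0.     0.287]
 [-0.287  0.     0.958]
 [-0.001 -1.     0.   ]]
shift [ 0.001  -0.0005 -0.0038] turn about tool y 0.0012 or -3.14
```

View pics/w11.png

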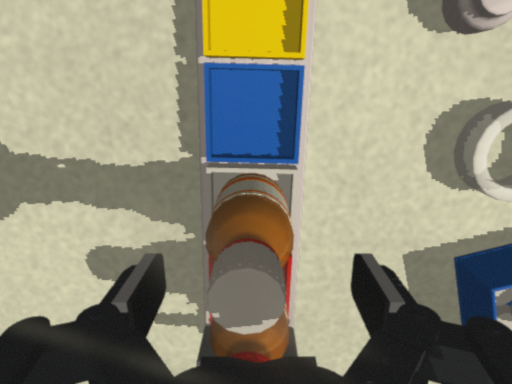

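The white cap sits at u≈247 against the finger centre at 258, matching the computed 4 mm offset. I'll correct it and grip.

Emit:
{"op": "carry_out", "data": {
  "increments": [
    [[0.0005,0,-0.004],0,0.07],
    [[0.0005,0,-0.004],0,0.05],
    [[0.0005,0,-0.004],0,0.04],
    [[0.0005,0,-0.004],0,0.03],
    [[0.0005,0,-0.004],0,0.025],
    [[0.0005,0,-0.004],0,0.02],
    [[0.0005,0,-0.004],0,0.02],
    [[0.0005,0,-0.004],0,0.02],
    [[0.0005,-0.005,-0.004],0,0.02],
    [[0.0005,-0.015,-0.004],0,0.02]
  ]
}}

```text
clock: 17.3
eef_pos: [0.5486, -0.1849, 0.1097]
orientation: [0.7, -0.699, 0.104, -0.102]
wrist_force: [0.2, 0.6, -1.5]
finger_gap: 0.031
```

```bash
python3 - <<'E'
from h import *
plan((.5135,.1992),.2,-.137)
E
```

```text
tcp [ 0.5486 -0.1849  0.1097] t 17.3 q6 -1.8 F [ 0.2  0.6 -1.5] gap 0.031
axes
 [[ 0.958 -0.003  0.288]
 [-0.288  0.002  0.958]
 [-0.004 -1.     0.001]]
shift [-0.1444 -0.0895  0.3579] turn about tool y -0.1548 or 2.987
```

Emit:
{"op": "carry_out", "data": {
  "increments": [
    [[0,-0.02,0],0,0.02],
    [[0,-0.045,0.005],0,0.02],
    [[-0.006,-0.07,0.02],0,0.02],
    [[-0.018,-0.085,0.045],0,0.02],
    [[-0.03,-0.09,0.08],-0.03,0.02],
    [[-0.044,-0.09,0.115],-0.06,0.02],
    [[-0.058,-0.09,0.15],-0.09,0.02],
    [[-0.072,-0.09,0.185],-0.12,0.02],
    [[-0.086,-0.09,0.22],-0.15,0.02],
    [[-0.1,-0.09,0.252],-0.155,0.02]
  ]
}}

```text
clock: 18.13
eef_pos: [0.5259, 0.0865, 0.2011]
orientation: [0.706, -0.705, 0.048, -0.048]
wrist_force: [-0.4, 0.1, -1.1]
finger_gap: 0.0307
```

```bash
python3 - <<'E'
from h import *
plan((.5135,.1992),.2,-.137)
E
```

```text
tcp [0.5259 0.0865 0.2011] t 18.13 q6 -1.48 F [-0.4  0.1 -1.1] gap 0.0307
axes
 [[ 0.991  0.     0.135]
 [-0.135  0.     0.991]
 [ 0.    -1.     0.   ]]
shift [-0.0275  0.0011  0.11  ] turn about tool y 0.0014 or -3.14
```

Emit:
{"op": "carry_out", "data": {
  "increments": [
    [[-0.007,0,0.028],0,0.02],
    [[-0.014,0,0.056],0,0.02],
    [[-0.02,0,0.08],0,0.02],
    [[-0.025,0,0.097],0,0.02],
    [[-0.027,0,0.106],0,0.02],
    [[-0.0275,0,0.109],0,0.02],
    [[-0.0275,0,0.109],0,0.02],
    [[-0.0275,0,0.109],0,0.02],
    [[-0.0275,0,0.109],0,0.02],
    [[-0.0275,0,0.109],0,0.02]
  ]
}}

```text
clock: 18.97
eef_pos: [0.5144, 0.1952, 0.2006]
orientation: [-0.705, 0.706, -0.049, 0.049]
wrist_force: [-0.6, 1.3, -1.0]
finger_gap: 0.0306
```

```bash
python3 - <<'E'
from h import *; from rig import viewer
for i in range(2): plan((.5135,.1992),.0905,-.137); viewer.read_camera("top")
E
```

```text
tcp [0.5144 0.1952 0.2006] t 18.97 q6 -1.27 F [-0.6  1.3 -1. ] gap 0.0306
axes
 [[ 0.99  -0.     0.138]
 [-0.138 -0.     0.99 ]
 [-0.    -1.    -0.   ]]
shift [-0.0014  0.1101  0.0039] turn about tool y -0.0015 or 3.14
tcp [0.5144 0.1953 0.2006] t 19.02 q6 -1.27 F [-0.1  0.2 -1.5] gap 0.0308
axes
 [[ 0.99  -0.     0.138]
 [-0.138 -0.     0.99 ]
 [-0.    -1.    -0.   ]]
shift [-0.0014  0.1101  0.0038] turn about tool y -0.0013 or 3.14
```

Emit:
{"op": "carry_out", "data": {
  "increments": [
    [[-0.001,0.008,0.004],0,0.02],
    [[-0.0015,0.025,0.004],0,0.02],
    [[-0.0015,0.045,0.004],0,0.02],
    [[-0.0015,0.065,0.004],0,0.02],
    [[-0.0015,0.082,0.004],0,0.02],
    [[-0.0015,0.094,0.004],0,0.02],
    [[-0.0015,0.101,0.004],0,0.02],
    [[-0.0015,0.106,0.004],0,0.02],
    [[-0.0015,0.109,0.004],0,0.02],
    [[-0.0015,0.111,0.004],0,0.02]
  ]
}}

```text
clock: 19.9
eef_pos: [0.5135, 0.2005, 0.0896]
orientation: [0.706, -0.705, 0.048, -0.049]
wrist_force: [0.7, 1.1, -2.0]
finger_gap: 0.031
```

```bash
python3 - <<'E'
from h import *; from rig import viewer; import cv2
c=viewer.read_camera("side"); im=cv2.cvtColor(c["frame"],cv2.COLOR_RGB2BGR)
im=cv2.resize(im[60:200,150:350],None,fx=4,fy=4)
cv2.imwrite("pics/side12.png",im)
for i in range(2): plan((.5135,.1992),.0905,-.137); viewer.read_camera("top")
E
```

```text
tcp [0.5134 0.2006 0.0895] t 19.95 q6 -1.26 F [-0.2 -0.6 -1.3] gap 0.0307
axes
 [[ 0.991  0.     0.136]
 [-0.136  0.     0.991]
 [ 0.    -1.     0.   ]]
shift [ 0.0002 -0.001  -0.0013] turn about tool y 0.0002 or -3.141
tcp [0.5135 0.2005 0.0899] t 20.0 q6 -1.26 F [-0.   0.2 -1.7] gap 0.0306
axes
 [[ 0.991  0.001  0.136]
 [-0.136  0.     0.991]
 [ 0.001 -1.     0.   ]]
shift [ 0.0002 -0.0006 -0.0013] turn about tool y 0.0002 or -3.141
```

View pics/side12.png

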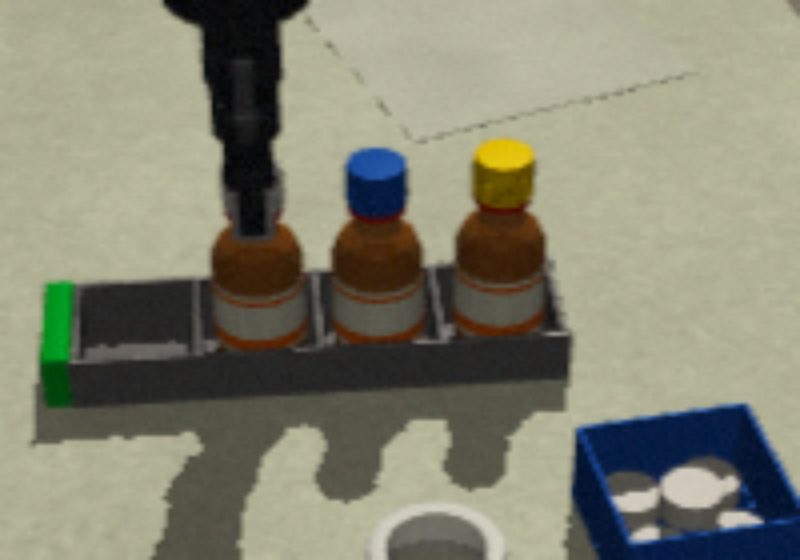

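Blue and yellow stand upright, and white is in its pocket just above the floor. Down 2 mm, release and rise.

Emit:
{"op": "carry_out", "data": {
  "increments": [
    [[0,0.001,0],0,0.02],
    [[0,0.002,0],0,0.02],
    [[0,0.002,0],0,0.02],
    [[0,0.002,0],0,0.045],
    [[0,0.002,0],0,0.065],
    [[0,0.002,0],0,0.0854],
    [[0,0.001,0],0,0.0854],
    [[0,0.001,0],0,0.0854],
    [[0,-0.003,0],0,0.0854],
    [[0,-0.01,0],0,0.0854]
  ]
}}

```text
clock: 20.88
eef_pos: [0.5126, 0.2003, 0.0993]
orientation: [-0.705, 0.706, -0.049, 0.048]
wrist_force: [-0.1, -0.2, -0.4]
finger_gap: 0.085
```

```bash
python3 - <<'E'
from h import *; from rig import viewer
plan((.6125,-.204),.20,-.292)
E
```

```text
tcp [0.5126 0.2003 0.0993] t 20.88 q6 -1.26 F [-0.1 -0.2 -0.4] gap 0.085
axes
 [[ 0.991 -0.002  0.136]
 [-0.136 -0.     0.991]
 [-0.002 -1.    -0.001]]
shift [ 0.154  -0.1007 -0.387 ] turn about tool y 0.1552 or -2.986
```

Emit:
{"op": "carry_out", "data": {
  "increments": [
    [[0,-0.03,0],0,0.0854],
    [[0,-0.065,0],0,0.0854],
    [[0.003,-0.09,-0.015],0,0.0854],
    [[0.015,-0.1,-0.045],0.02,0.0854],
    [[0.03,-0.1,-0.08],0.05,0.0854],
    [[0.045,-0.1,-0.117],0.08,0.0854],
    [[0.06,-0.1,-0.154],0.11,0.0854],
    [[0.075,-0.1,-0.19],0.14,0.0854],
    [[0.09,-0.1,-0.228],0.155,0.0854],
    [[0.105,-0.1,-0.265],0.155,0.0854]
  ]
}}

```text
clock: 21.72
eef_pos: [0.5812, -0.0784, 0.2005]
orientation: [-0.7, 0.7, -0.103, 0.103]
wrist_force: [0.5, 0.9, 1.1]
finger_gap: 0.0852
```

```bash
python3 - <<'E'
from h import *; from rig import viewer; import cv2
for i in range(3): c=viewer.read_camera("wrist")
cv2.imwrite("pics/w13.png",cv2.cvtColor(c["frame"],cv2.COLOR_RGB2BGR))
for p in ((.6125,-.204),): print(proj(c,np.array([*p,.128])),proj(c,np.array([p[0]+.005,p[1],.128])))
plan((.6125,-.204),.2,-.292)
E
```

```text
[119.60637852 279.71945434] [122.33358817 285.0500644 ]
tcp [ 0.582  -0.0797  0.2003] t 21.87 q6 -1.6 F [ 0.1  0.2 -0.1] gap 0.0854
axes
 [[ 0.956  0.002  0.292]
 [-0.292 -0.001  0.956]
 [ 0.002 -1.    -0.   ]]
shift [ 0.0655  0.0004 -0.1099] turn about tool y -0.0048 or 3.137
```

View pics/w13.png

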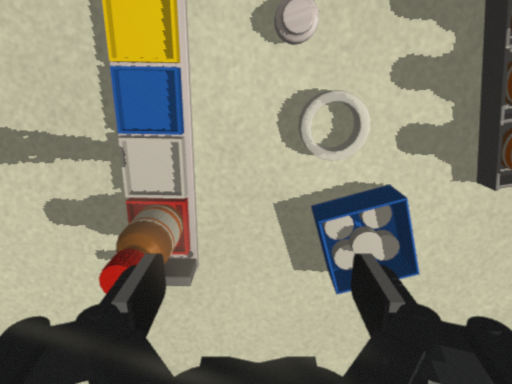

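The red cap is partly hidden at about (120,275), consistent with the estimate. I'll move above it and check again.

Emit:
{"op": "carry_out", "data": {
  "increments": [
    [[0.015,0,-0.025],0,0.0854],
    [[0.035,0,-0.055],0,0.0854],
    [[0.053,0,-0.085],0,0.0854],
    [[0.062,0,-0.104],0,0.0854],
    [[0.0655,0,-0.11],0,0.0854],
    [[0.0655,0.015,-0.11],0,0.0854],
    [[0.0655,0.03,-0.11],0,0.0854],
    [[0.0655,0.035,-0.11],0,0.0854],
    [[0.0655,0.035,-0.11],0,0.0854],
    [[0.0655,0.035,-0.11],0,0.0854]
  ]
}}

```text
clock: 22.7
eef_pos: [0.612, -0.1991, 0.1648]
orientation: [0.7, -0.699, 0.103, -0.102]
wrist_force: [1.3, 0.4, -0.6]
finger_gap: 0.0854
```

```bash
python3 - <<'E'
from h import *; from rig import viewer; import cv2
for i in range(2): c=viewer.read_camera("wrist")
cv2.imwrite("pics/w14.png",cv2.cvtColor(c["frame"],cv2.COLOR_RGB2BGR))
for p in ((.6125,-.204),): print(proj(c,np.array([*p,.128])),proj(c,np.array([p[0]+.005,p[1],.128])))
plan((.6125,-.204),.096,-.292)
E
```

```text
[251.87744436 225.10064996] [254.26996848 232.31033925]
tcp [ 0.6127 -0.1999  0.1657] t 22.8 q6 -1.77 F [-0.4 -0.6 -0.3] gap 0.0857
axes
 [[ 0.958  0.001  0.287]
 [-0.287 -0.001  0.958]
 [ 0.001 -1.    -0.   ]]
shift [ 0.0008  0.0697 -0.004 ] turn about tool y 0.0013 or -3.14
```

View pics/w14.png

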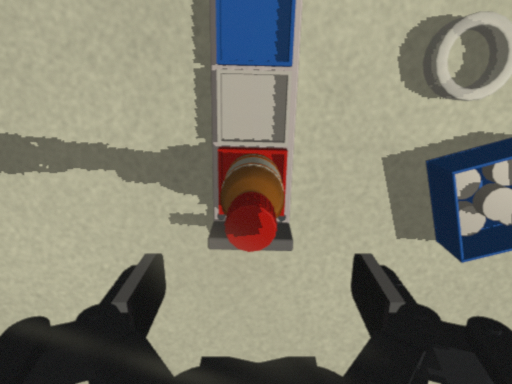

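The red cap is at (251,224), against a prediction of (252,225). Descending with a 4 mm correction.

Emit:
{"op": "carry_out", "data": {
  "increments": [
    [[0.001,0.01,-0.003],0,0.0854],
    [[0.001,0.025,-0.0045],0,0.0854],
    [[0.001,0.042,-0.0045],0,0.0854],
    [[0.001,0.057,-0.0045],0,0.0854],
    [[0.001,0.066,-0.0045],0,0.0854],
    [[0.001,0.07,-0.0045],0,0.0854],
    [[0.001,0.07,-0.0045],0,0.07],
    [[0.001,0.07,-0.0045],0,0.055],
    [[0.001,0.07,-0.0045],0,0.045],
    [[0.001,0.07,-0.0045],0,0.04]
  ]
}}

```text
clock: 23.63
eef_pos: [0.6125, -0.2055, 0.0957]
orientation: [-0.699, 0.7, -0.102, 0.103]
wrist_force: [-0.9, -0.1, -0.4]
finger_gap: 0.0406
```

Emit:
{"op": "carry_out", "data": {
  "increments": [
    [[0,0,0],0,0.03],
    [[0,0,0],0,0.025],
    [[0,0,0],0,0.02],
    [[0,0,0],0,0.02],
    [[0,0,0],0,0.02],
    [[0,-0.005,0],0,0.02],
    [[0,-0.02,0],0,0.02],
    [[0,-0.045,0],0,0.02],
    [[0,-0.075,0],0,0.02],
    [[0,-0.104,0],0,0.02]
  ]
}}

```text
clock: 24.47
eef_pos: [0.6107, -0.2048, 0.1984]
orientation: [0.7, -0.699, 0.104, -0.102]
wrist_force: [-0.1, 0.1, -1.6]
finger_gap: 0.0309
```

```bash
python3 - <<'E'
from h import *
plan((.448,.2083),.2,-.137)
E
```

```text
tcp [ 0.6107 -0.2048  0.1984] t 24.47 q6 -1.78 F [-0.1  0.1 -1.6] gap 0.0309
axes
 [[ 0.958 -0.003  0.288]
 [-0.288  0.001  0.958]
 [-0.004 -1.     0.   ]]
shift [-0.2746 -0.0005  0.3488] turn about tool y -0.1548 or 2.987
```

Emit:
{"op": "carry_out", "data": {
  "increments": [
    [[-0.012,0,0.015],0,0.02],
    [[-0.035,0,0.045],-0.02,0.02],
    [[-0.06,0,0.075],-0.04,0.02],
    [[-0.084,0,0.105],-0.06,0.02],
    [[-0.108,0,0.135],-0.08,0.02],
    [[-0.132,0,0.165],-0.1,0.02],
    [[-0.156,0,0.195],-0.12,0.02],
    [[-0.18,0,0.225],-0.14,0.02],
    [[-0.2,0,0.255],-0.155,0.02],
    [[-0.22,0,0.28],-0.155,0.02]
  ]
}}

```text
clock: 25.3
eef_pos: [0.4801, 0.1281, 0.1983]
orientation: [0.705, -0.705, 0.048, -0.048]
wrist_force: [0.6, 0.4, -1.9]
finger_gap: 0.0309
```

```bash
python3 - <<'E'
from h import *
plan((.448,.2083),.2,-.137)
E
```

```text
tcp [0.4801 0.1281 0.1983] t 25.3 q6 -1.4 F [ 0.6  0.4 -1.9] gap 0.0309
axes
 [[ 0.991 -0.001  0.135]
 [-0.135  0.     0.991]
 [-0.001 -1.    -0.   ]]
shift [-0.0427 -0.0016  0.0751] turn about tool y 0.0011 or -3.14
```

Emit:
{"op": "carry_out", "data": {
  "increments": [
    [[-0.014,0,0.022],0,0.02],
    [[-0.026,0,0.042],0,0.02],
    [[-0.035,0,0.059],0,0.02],
    [[-0.04,0,0.07],0,0.02],
    [[-0.0425,0,0.075],0,0.02],
    [[-0.0425,0,0.075],0,0.02],
    [[-0.0425,0,0.075],0,0.02],
    [[-0.0425,0,0.075],0,0.02],
    [[-0.0425,0,0.075],0,0.02],
    [[-0.0425,0,0.075],0,0.02]
  ]
}}

```text
clock: 26.13
eef_pos: [0.4502, 0.2056, 0.1986]
orientation: [-0.705, 0.705, -0.049, 0.049]
wrist_force: [0.3, -0.3, -1.4]
finger_gap: 0.0307
```

```bash
python3 - <<'E'
from h import *; from rig import viewer
for i in range(2): plan((.448,.2083),.0905,-.137); viewer.read_camera("top")
E
```

```text
tcp [0.4502 0.2056 0.1986] t 26.13 q6 -1.23 F [ 0.3 -0.3 -1.4] gap 0.0307
axes
 [[ 0.99  -0.     0.138]
 [-0.138 -0.     0.99 ]
 [ 0.    -1.    -0.   ]]
shift [-0.0026  0.1081  0.0024] turn about tool y -0.0012 or 3.14
tcp [0.4502 0.2057 0.1986] t 26.18 q6 -1.23 F [-0.4 -0.4 -1.6] gap 0.0305
axes
 [[ 0.99   0.     0.138]
 [-0.138 -0.     0.99 ]
 [ 0.    -1.    -0.   ]]
shift [-0.0025  0.1081  0.0023] turn about tool y -0.0011 or 3.141
```

Emit:
{"op": "carry_out", "data": {
  "increments": [
    [[-0.0025,0.008,0.0025],0,0.02],
    [[-0.0025,0.025,0.0025],0,0.02],
    [[-0.0025,0.045,0.0025],0,0.02],
    [[-0.0025,0.065,0.0025],0,0.02],
    [[-0.0025,0.082,0.0025],0,0.02],
    [[-0.0025,0.093,0.0025],0,0.02],
    [[-0.0025,0.1,0.0025],0,0.02],
    [[-0.0025,0.105,0.0025],0,0.02],
    [[-0.0025,0.108,0.0025],0,0.02],
    [[-0.0025,0.109,0.0025],0,0.02]
  ]
}}

```text
clock: 27.07
eef_pos: [0.4478, 0.2092, 0.0894]
orientation: [-0.705, 0.705, -0.048, 0.048]
wrist_force: [-0.1, -0.0, -1.7]
finger_gap: 0.0308
```

```bash
python3 - <<'E'
from h import *; from rig import viewer; import cv2
c=viewer.read_camera("side"); im=cv2.cvtColor(c["frame"],cv2.COLOR_RGB2BGR)
im=cv2.resize(im[60:200,150:350],None,fx=4,fy=4)
cv2.imwrite("pics/side15.png",im)
for i in range(2): plan((.448,.2083),.0905,-.137); viewer.read_camera("top")
E
```

```text
tcp [0.4479 0.2093 0.0896] t 27.12 q6 -1.22 F [-0.2 -0.3 -1.7] gap 0.0307
axes
 [[ 0.991  0.     0.136]
 [-0.136  0.     0.991]
 [ 0.    -1.     0.   ]]
shift [ 0.0003 -0.0009 -0.0009] turn about tool y 0.0002 or -3.141
tcp [0.448  0.2093 0.0899] t 27.17 q6 -1.22 F [-0.7  0.4 -1.9] gap 0.0308
axes
 [[ 0.991  0.001  0.136]
 [-0.136  0.     0.991]
 [ 0.001 -1.     0.   ]]
shift [ 0.0001 -0.0006 -0.001 ] turn about tool y 0.0002 or -3.141
```

View pics/side15.png

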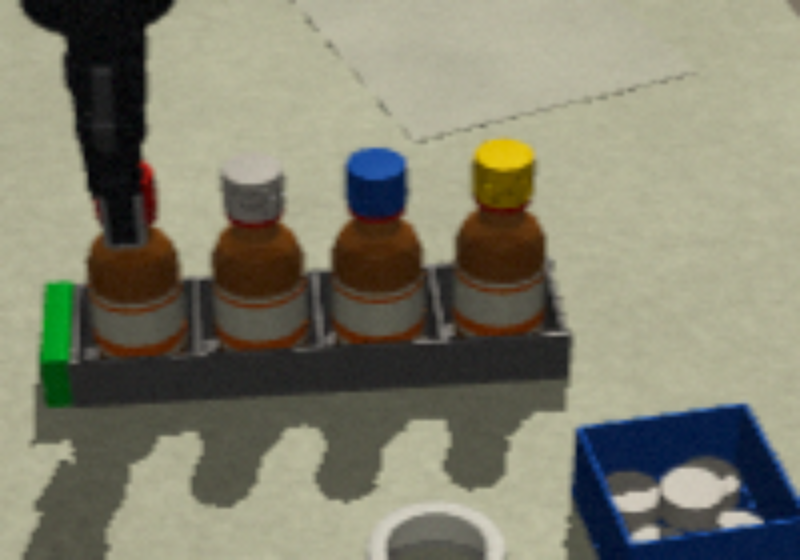

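The three placed bottles are upright and red is in the pocket by the green end. Down 2 mm, release and rise.

Emit:
{"op": "carry_out", "data": {
  "increments": [
    [[0,0.001,0],0,0.02],
    [[0,0.002,0],0,0.02],
    [[0,0.002,0],0,0.02],
    [[0,0.002,0],0,0.045],
    [[0,0.002,0],0,0.065],
    [[0,0.002,0],0,0.0854],
    [[0,0.001,0],0,0.0854],
    [[0,0.001,0],0,0.0854],
    [[0,-0.003,0],0,0.0854],
    [[0,-0.01,0],0,0.0854]
  ]
}}

```text
clock: 28.05
eef_pos: [0.4472, 0.2091, 0.0995]
orientation: [-0.705, 0.706, -0.049, 0.048]
wrist_force: [-0.3, 0.5, 0.2]
finger_gap: 0.0853
```

Emit:
{"op": "carry_out", "data": {
  "increments": [
    [[0,-0.03,0],0,0.0854],
    [[0,-0.06,0],0,0.0854],
    [[0,-0.1,0],0,0.0854],
    [[0,-0.14,0],0,0.0854],
    [[-0.01,-0.18,-0.01],0,0.0854],
    [[-0.01,-0.2,-0.03],0,0.0854],
    [[-0.01,-0.22,-0.05],0,0.0854],
    [[-0.01,-0.24,-0.07],0,0.0854],
    [[-0.01,-0.24,-0.08],0,0.0854],
    [[-0.01,-0.24,-0.08],0,0.0854]
  ]
}}

```text
clock: 28.88
eef_pos: [0.4269, 0.13, 0.3409]
orientation: [-0.705, 0.705, -0.048, 0.05]
wrist_force: [-0.1, 0.3, 0.4]
finger_gap: 0.0856
```

```bash
python3 - <<'E'
from h import *; from rig import viewer; import cv2
viewer.read_camera("wrist");viewer.read_camera("wrist")
a=[cv2.cvtColor(viewer.read_camera(n)["frame"],cv2.COLOR_RGB2BGR) for n in ("side","top","wrist")]
cv2.imwrite("pics/s16.png",cv2.resize(a[0][60:220,150:370],None,fx=3.5,fy=3.5))
cv2.imwrite("pics/t16.png",cv2.resize(a[1][90:300,90:380],None,fx=2.7,fy=2.7)); cv2.imwrite("pics/w16.png",a[2])
S=viewer.read_camera("side"); p=(.5465,.195,-.137)
for x in (.099,.033,-.033,-.099):
    P=np.array([p[0]+np.cos(p[2])*x,p[1]+np.sin(p[2])*x,.108]); q=proj(S,P); print(x,q,((q-[150,60])*3.5).round(), "top",proj(viewer.read_camera("top"),P+[0,0,.012]))
plan((.4,.1),.2,-.137)
E
```

```text
0.099 [275.43274682 104.29794334] [439. 155.] top [149.07746906 137.49293496]
0.033 [244.09793378 105.90020233] [329. 161.] top [141.89151039 171.10243054]
-0.033 [212.52600179 107.51458604] [219. 166.] top [134.50025731 205.67211   ]
-0.099 [180.71424911 109.14123262] [107. 172.] top [126.8947848  241.24371659]
tcp [0.4267 0.1317 0.3391] t 29.38 q6 -1.39 F [ 0.   0.6 -1. ] gap 0.0856
axes
 [[ 0.991 -0.001  0.136]
 [-0.136 -0.     0.991]
 [-0.001 -1.    -0.   ]]
shift [-0.022   0.1391 -0.035 ] turn about tool y 0.001 or -3.141
```

View pics/s16.png

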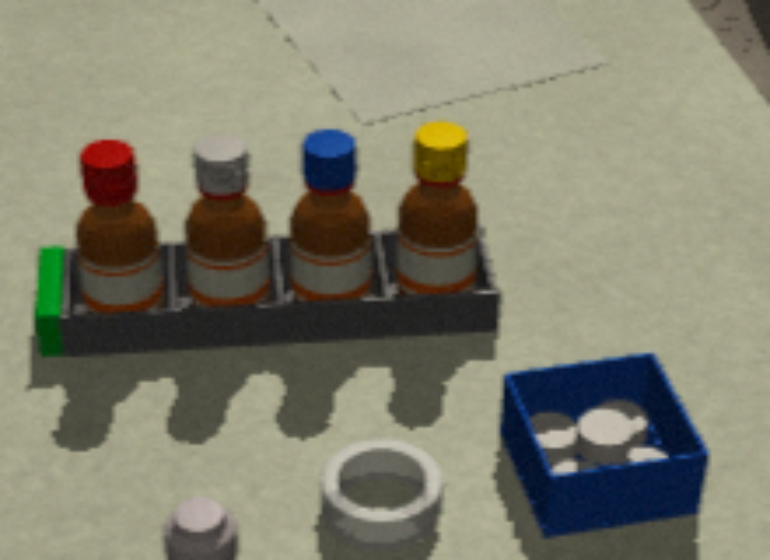

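View pics/t16.png

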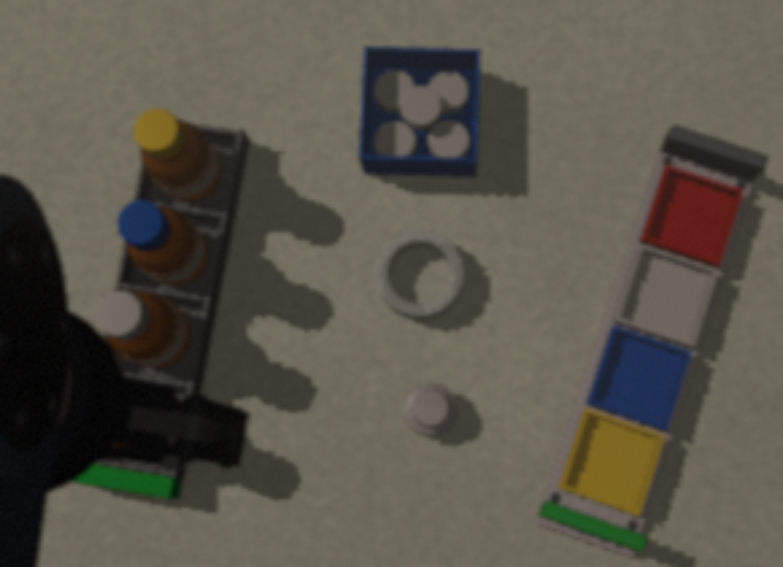

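View pics/w16.png

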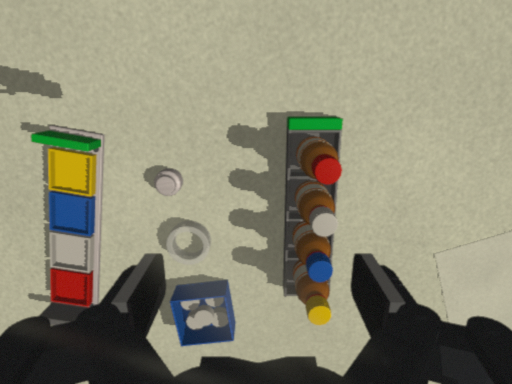

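The side view shows the caps at red (108,173), white (221,166), blue (329,161) and yellow (441,153). Predicted positions for bottles at the pocket centres were (107,172), (219,166), (329,161) and (439,155), so all agree within about 1 mm. All bottles are upright and the bystanders look unmoved.

```bash
python3 - <<'E'
from rig import arm
print(arm.finish_job())
E
```

```text
the job is handed in; nothing more can be done
None
```

All four bottles are in the rack in reverse order and the job is handed in; no verdict was reported. Counted from the row's green plate the order was yellow, blue, white, red. In the rack, yellow is now farthest from the green end, then blue and white, with red next to the green end. It took about 29 s of the 106 s allowed.

- **Position:** in the last side picture each cap was within about 1 mm of where a bottle centred in its pocket would show. All four stood upright, and the gripper was clear and open.
- **Top camera:** the arm hid the red bottle in the last top picture, so its place was checked in the side and wrist views only.
- **Bystanders:** by eye, the tape roll, chuck insert and tub of caps stood where they were at the start; I did not measure them.
- **Yellow's touchdown:** the wrist force read 22 N as yellow met the pocket floor (limit 120 N) and went straight back to zero. I set the other three down more slowly.

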